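Load a fresh label roll into the bench label dispenser

TASK

A fresh roll of labels lies on its side beside the label dispenser. Stand it on the bench with the end where the core stands out facing up and let go of it, then take it squarely from above and slide it down the dispenser's spindle, pressing it until it is fully home on the platter and both sprung catches have come back out over its core; finally swing the brake arm in until its roller rests against the roll. Leave the glass jar and the beaker standing where they are.

Things in the scene. Friction and masses are not known exactly. Their poses are not given: they have to be found in the camera images.
- roll_center (a point): Centre of the loose label roll: white winding 54 across x 50 long on a brown core (33 across, bore 25.4 right through) that stands out 8 at ONE end; 58 over all, 0.12 kg. Point: on the axis, half-way along the winding (25 from the flush end). x axis: along the roll to the standing-out end. Starts lying (x level, point 27 above the bench); stood with that end up the point is 25 above the bench.
- platter (a point): Centre of the platter's top (steel disc 62 across, 16 above the bench) on the fixed dispenser, base 150 x 152 x 12. z up the steel spindle: 22 across, 81 tall above here, top 10 a cone down to 10. x points to the brake arm's pivot. Home: the roll's flush end on the platter, roll_center 25 above here. A guide roller and peel bar, 74 high, stand 92 off on the +y side; else only the brake arm.
- catch_left (a joint): Sprung steel wedge, 7 wide, in the spindle's +y side; its lower edge stands out 4.7, 60 above the platter, ramp above it. 0 = out; grows (m, to 0.006) as pushed in. The core passing down pushes it in 0.003; once the roll is home it springs out over the core's rim. Pushing the core over both ramps takes 5 to 12 N, then 2 to 5 N on down; it will not sink by its own weight.
- catch_right (a joint): The same sprung catch on the spindle's -y side.
- brake_arm (a joint): Flat steel arm turning level on an upright pivot; stays where left (under 1 N at the knob moves it). 0 = swung right out; grows (rad) as it swings in, clockwise from above. Its black rubber roller (12 across, 21 to 58 above the bench, 55 from the pivot) meets the winding of a home roll at about 1.39. Starts at 0 to 0.35.
- brake_knob (a point): Middle of the black upright grip knob (14 mm across, 44 to 70 above the bench, this point 57 above it) at the brake arm's outer end, 100 mm from the pivot; it moves with the arm round brake_arm_hinge.
- brake_arm_hinge (a point): On the brake arm's upright pivot axis, 40 mm above the bench, 62 mm from the spindle axis on the dispenser's +x side. The pivot post is 51 mm high.
- jar_center (a point): Middle of the bystanding lidded glass staining jar (55 mm across, 114 mm high), 57 mm above the bench.
- beaker_center (a point): Middle of the bystanding beaker (52 mm across, 65 mm high), 32 mm above the bench.

How it is judged:
By the outcome, as a careful person would: the job done as asked, in the order asked, and still so for the second after the job is handed in, with the robot touching nothing.
It also fails if it takes over 72 s, if anything falls off the work surface, if the arm or the gripper's body presses on something with over 40 N, if the wrist force passes 120 N, or if a joint passes its speed limit or range.

ROBOT

A 6-joint arm with a two-finger parallel gripper is mounted at the origin on a cart in front of the work surface, level with it; the furniture and walls round the work are solid. World frame = base frame: x ahead of the robot, y to its left, z up, the work surface at z = 0. Lengths are in m, angles in rad, forces in N, time in s.
With the tool pointing down it reaches from about 0.225 to 0.875 m from the base axis. Payload 3.4 kg.
Tool frame: the origin (TCP) lies at the very end of the fingers, on their centre line; the grasp point (between the pads) lies behind it (manip.tcp_to_grasp is the z of the grasp point in the tool frame, in m); z points along the fingers, y is the direction in which the jaws open and shut (so a half turn about z gives the same grasp; the last joint's range is limited). The gripper opens to 85 mm and grips with 20 to 120 N. Pads are 22 mm wide; open, the fingers measure 114 mm over their backs; the gripper's body (76 mm by 85 mm) begins 54 mm behind the grasp point. The pads swing forward as they close: fully open they stand 13 mm farther back than shut.
Start: joints at [1.023, 0.276, 1.505, -0, 1.361, -0.121], TCP at [0.238, 0.523, 0.231] pointing down, gripper open.
Joint ranges: [-2.89, 2.89], [-0.75, 2.08], [0.22, 2.7], [-1.18, 4.32], [0.11, 2.71], [-2.7, 2.7]. Speed limits (rad/s): [2.57, 2.57, 3.14, 3.14, 3.14, 3.14].

INTERFACE

Orientations are given as a unit quaternion [w, x, y, z].
In Python, from rig import manip, eyes gives the robot as it stands.
- The arm moves only by the tool servo_tool, never from a script. Its argument "increments" is a list of rows, each an object with "slide": the shift along the tool's x, y, z in m, a list of three; "spin": the turn about the tool's z in degrees. A call has 1 to 8 rows; each row shifts and turns the commanded pose from where the row before left it, along the tool's axes as they then stand; what a row does not reach is not made up. A row lasts 1/10 s, in which the tool goes at most 50 mm and 8.59 degrees, less where a joint would pass 70% of its speed; a pose out of reach is approached as far as the arm can. A call is refused whole if a number of a shift passes 0.05 or a number of a turn 8.59, either way. A call with a gripper value outside its range is refused whole. "hand" is the opening, from 0 (shut) to 1 (fully open), set as the call begins (left out, the last holds). The fingers move at their own pace and stop on an object; "newtons" is the grip in N (left out, the last holds). Time passes only in rows, so rows that do not move let the fingers close. It gives the time, the measured TCP pose, the force and the opening at its end, in the units of the state.
- manip.get_state(): the state, without advancing time (a new reading comes with each control period).
- eyes.get_image(name): name is "scene" or "top" or "wrist"; returns the picture (384x512x3 uint8, blue, green, red); there is no depth.
- eyes.calibration(name): a dict with "fx", "fy", "cx", "cy" (pixels), "rvec" (rotation vector, rad) and "tvec" (3), from world to camera coordinates, as OpenCV has them; the wrist camera has in their place "hand_eye" (4x4, takes a point from camera to tool coordinates, whose origin is the TCP and whose axes are the flange's). Camera axes: x right, y down, z forward; pixel columns grow to the right and rows downward; lengths in m; the calibration is good to about 2 mm. The wrist camera is an equidistant fisheye: a pixel r from the principal point sees the ray r / f radians off the axis. A picture is of the moment at which its call begins: read the wrist's pose just before it. calibration takes no time and is no camera call.
- manip.sign_off(): hands the job in, once; it reports no verdict.
The state is a dict: "clock": time; "qpos": joint angles; "qd": joint speeds; "effort": joint torques, N m; "position": TCP position; "ee_rot": TCP orientation; "contact_force": force on the tool from outside, world axes, zero at the start; "moment": the same for the moment, N m; "width": finger opening in m.
Only numpy, scipy, OpenCV 4.12 (cv2) and the standard library are available. Lean on these libraries where they do the work, as an engineer would, in place of code of your own. Each camera call takes 0.05 s, during which the arm holds its last target.

## Working session

There is one attempt and no reset: what is moved stays moved. The work goes in short steps, Python scripts to look and compute and a tool call to move; the robot and the scene stay as the last step left them, time stands still between calls to the robot, and variables do not carry over. Pictures are saved under pics/ and viewed, and the job is handed in when it is done.

Besides the shell and the picture viewer there is one more tool, called by a JSON object that holds its "op" and its "data", one argument or row to a line. servo_tool: Moves the arm, as the interface text tells. Its arguments: {"type":"object","properties":{"increments":{"type":"array","items":{"type":"object","properties":{"slide":{"type":"array","items":{"type":"number"}},"spin":{"type":"number"}}}},"hand":{"type":"number"},"newtons":{"type":"number"}},"required":["increments"]}

```bash
ls; mkdir -p pics
cat > h.py <<'E'
import numpy as np, cv2
from rig import manip, eyes
E
python3 - <<'E'
from h import *
s=manip.get_state(); print(s); print(manip.tcp_to_grasp)
for n in ["scene","top","wrist"]:
    im=eyes.get_image(n); cv2.imwrite(f"pics/{n}0.png",im); print(n,eyes.calibration(n))
E
```

```text
pics
{'clock': 0.0, 'qpos': array([ 1.02300532e+00,  2.76615740e-01,  1.50613884e+00, -3.34733045e-05,
        1.36068393e+00, -1.20984446e-01]), 'qd': array([-3.57148814e-04, -7.97741963e-04, -2.96241535e-06,  1.96126422e-04,
        1.91114922e-03,  2.25066290e-03]), 'effort': array([ 6.39873560e-04, -4.16761708e+01, -2.45802498e+01, -5.11732542e-04,
        1.09007297e-02,  2.11900283e-05]), 'position': array([0.23776253, 0.52296285, 0.2304256 ]), 'ee_rot': array([-2.87438023e-04,  2.11783682e-01,  9.77316131e-01, -8.77180358e-04]), 'contact_force': array([ 1.56033588, -0.12996563,  0.75196815]), 'moment': array([-0.00575987,  0.03959887, -0.02292941]), 'width': 0.08535031633950362}
-0.0187
scene {'fx': 357.04591708952614, 'fy': 357.04591708952614, 'cx': 258.30857217848063, 'cy': 182.8080752173861, 'rvec': array([ 2.11867836, -1.12727632,  0.49043865]), 'tvec': array([-0.3930096 ,  0.39164219,  0.6393049 ])}
top {'fx': 418.7450555376967, 'fy': 418.7450555376967, 'cx': 253.33413815769046, 'cy': 191.41708097085657, 'rvec': array([ 2.09528284, -2.13242468,  0.22175601]), 'tvec': array([-0.07310706,  0.59118414,  1.00695941])}
wrist {'fx': 297.3186396354542, 'fy': 297.3186396354542, 'cx': 257.8234590471557, 'cy': 193.06417323811473, 'hand_eye': array([[ 1.49609747e-03, -9.52035533e-01, -3.05983833e-01,
         7.82374550e-02],
       [ 9.99998524e-01,  1.68272034e-03, -3.46143416e-04,
        -6.93363250e-04],
       [ 8.44426051e-04, -3.05982864e-01,  9.52036645e-01,
        -1.41838188e-01],
       [ 0.00000000e+00,  0.00000000e+00,  0.00000000e+00,
         1.00000000e+00]])}
```

View pics/scene0.png

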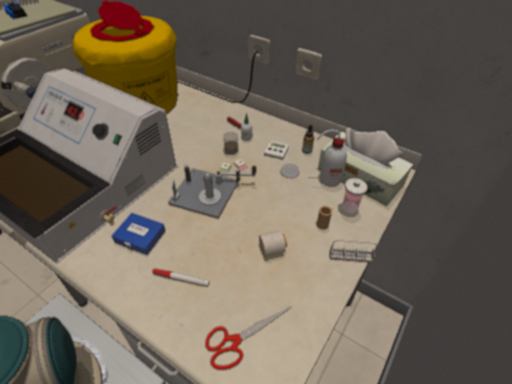

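View pics/top0.png

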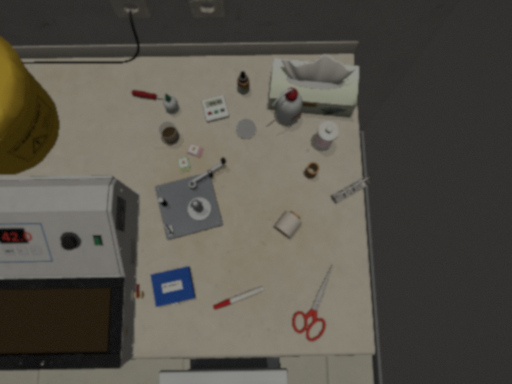

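View pics/wrist0.png

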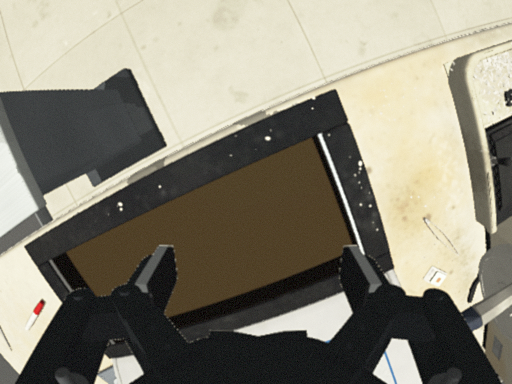

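The scene shows the roll at scene (273,244) / top (288,223), the dispenser plate at top (189,206), and the brake knob near top (223,161). The jar is at top (327,133) and the beaker at top (170,132). I'll enlarge these areas to measure them.

```bash
cat >> h.py <<'E'
C={n:eyes.calibration(n) for n in ["scene","top"]}
def K(c): return np.array([[c["fx"],0,c["cx"]],[0,c["fy"],c["cy"]],[0,0,1]])
def cast(n,uv,z):
    c=C[n];R,_=cv2.Rodrigues(c["rvec"]);o=-R.T@c["tvec"]
    d=R.T@np.linalg.inv(K(c))@np.array([*uv,1.]);return o+d*(z-o[2])/d[2]
def proj(n,P):
    c=C[n];return cv2.projectPoints(np.array(P,float).reshape(-1,1,3),c["rvec"],c["tvec"],K(c),None)[0].reshape(-1,2)
E
python3 - <<'E'
from h import *
a=cv2.imread("pics/top0.png");b=cv2.imread("pics/scene0.png")
cv2.imwrite("pics/t1.png",cv2.resize(a[120:260,140:340],None,fx=4,fy=4,interpolation=cv2.INTER_CUBIC))
cv2.imwrite("pics/s1.png",cv2.resize(b[140:270,160:310],None,fx=4.4,fy=4.4,interpolation=cv2.INTER_CUBIC))
for n,uv,z in [("top",(288,223),.027),("scene",(271,244),.027),("top",(197,206),.016+.081),("top",(327,130),.114),("top",(170,132),.0),("top",(223,161),.07)]: print(n,uv,cast(n,uv,z))
for n in C:
    c=C[n];R,_=cv2.Rodrigues(c["rvec"]);print(n,-R.T@c["tvec"])
E
```

```text
top (288, 223) [ 0.51172252 -0.17206343  0.027     ]
scene (271, 244) [ 0.50733355 -0.17063613  0.027     ]
top (197, 206) [0.54830183 0.05507507 0.097     ]
top (327, 130) [ 0.73235841 -0.2701007   0.114     ]
top (170, 132) [0.77556092 0.1450935  0.        ]
top (223, 161) [ 0.66914324 -0.00695147  0.07      ]
scene [ 0.05998066 -0.42098031  0.73193497]
top [ 0.3710106  -0.07865588  1.10678588]
```

View pics/t1.png

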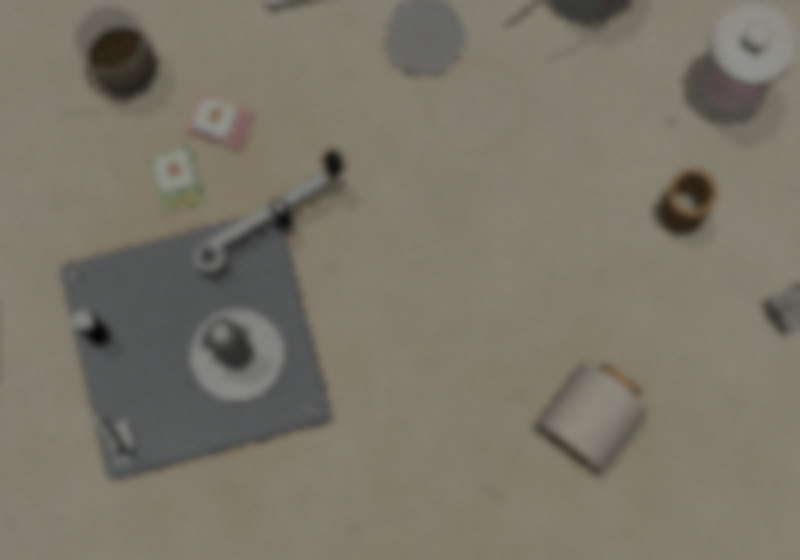

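View pics/s1.png

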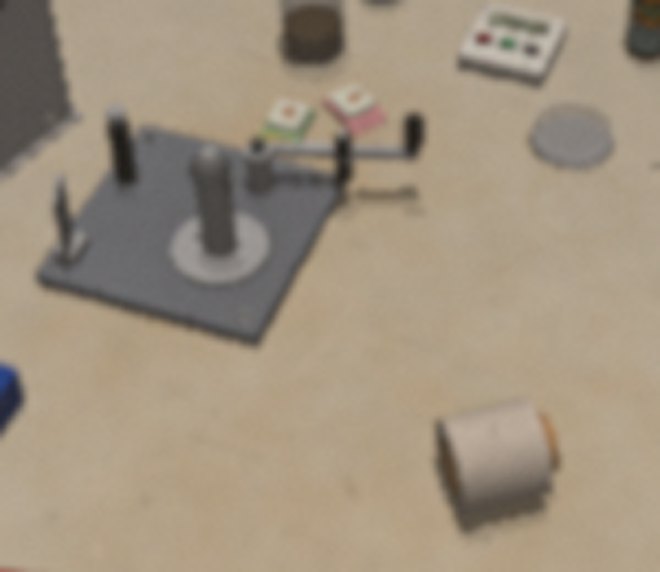

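```bash
cat >> h.py <<'E'
from scipy.spatial.transform import Rotation as Ro
def rot(q): return Ro.from_quat([q[1],q[2],q[3],q[0]]).as_matrix()
def t1(u,v): return (140+(u+.5)/4-.5,120+(v+.5)/4-.5)
def s1(u,v): return (160+(u+.5)/4.4-.5,140+(v+.5)/4.4-.5)
W=eyes.calibration("wrist")
def wcast(uv,z,p,q):
    d=np.array([uv[0]-W["cx"],uv[1]-W["cy"]])/W["fx"];r=np.hypot(*d)
    v=np.array([*(np.sin(r)*d/r),np.cos(r)]);H=W["hand_eye"];R=rot(q)
    o=p+R@H[:3,3];v=R@H[:3,:3]@v;return o+v*(z-o[2])/v[2]
def yaw(q):
    x=rot(q)[:,0];return np.degrees(np.arctan2(x[1],x[0]))
def tool_delta(dw,q): return rot(q).T@np.asarray(dw)
E
python3 - <<'E'
from h import *
f=lambda uv,z:np.round(cast("top",t1(*uv),z),4)
g=lambda uv,z:np.round(cast("scene",s1(*uv),z),4)
for c in [(585,365),(645,405),(600,475),(537,428)]: print("roll",f(c,.027))
print("flush",f((568,451),.027),"coreedge",f((615,385),.027))
print("platter",f((237,354),.016),g((220,246),.016))
print("tip",f((218,333),.095),g((208,152),.095))
print("pivot top",f((209,256),.051),g((256,146),.051))
print("knob top",f((333,160),.070),g((414,118),.070))
for c in [(64,265),(285,210),(330,418),(112,476)]: print("base",f(c,.012))
print("jar top",f((752,44),.114)); print("beaker",f((125,68),.01))
print("guide",f((90,325),.074), f((122,425),.05))
s=manip.get_state(); print(rot(s["ee_rot"]),yaw(s["ee_rot"]))
E
```

```text
roll [ 0.5436 -0.1676  0.027 ]
roll [ 0.5167 -0.2057  0.027 ]
roll [ 0.4719 -0.1749  0.027 ]
roll [ 0.5029 -0.1352  0.027 ]
flush [ 0.4877 -0.1548  0.027 ] coreedge [ 0.5301 -0.1867  0.027 ]
platter [0.5567 0.0608 0.016 ] [0.5569 0.0604 0.016 ]
tip [0.5566 0.0625 0.095 ] [0.5579 0.062  0.095 ]
pivot top [0.6153 0.075  0.051 ] [0.6139 0.0738 0.051 ]
knob top [ 0.6728 -0.0066  0.07  ] [ 0.6754 -0.006   0.07  ]
base [0.6198 0.1776 0.012 ]
base [0.6553 0.0298 0.012 ]
base [ 5.137e-01 -2.000e-04  1.200e-02]
base [0.4782 0.1421 0.012 ]
jar top [ 0.7307 -0.2716  0.114 ]
beaker [0.7585 0.1404 0.01  ]
guide [0.5669 0.1457 0.074 ] [0.5066 0.1289 0.05  ]
[[-9.10300759e-01  4.13946852e-01 -7.28658200e-04]
 [ 4.13947455e-01  9.10300021e-01 -1.17290353e-03]
 [ 1.77777849e-04 -1.36932119e-03 -9.99999047e-01]] 155.54694937586504
```

{"op": "servo_tool", "data": {
  "increments": [
    {"slide": [-0.03, -0.029, 0]},
    {"slide": [-0.03, -0.029, 0]},
    {"slide": [-0.03, -0.029, 0]},
    {"slide": [-0.03, -0.029, 0]},
    {"slide": [-0.03, -0.029, 0]},
    {"slide": [-0.03, -0.029, 0]},
    {"slide": [-0.03, -0.029, 0]},
    {"slide": [-0.03, -0.029, 0]}
  ]
}}

```text
$.increments[0]: bad value
```

{"op": "servo_tool", "data": {
  "increments": [
    {"slide": [-0.03, -0.029, 0]},
    {"slide": [-0.03, -0.029, 0]},
    {"slide": [-0.03, -0.029, 0]},
    {"slide": [-0.03, -0.029, 0]},
    {"slide": [-0.03, -0.029, 0]},
    {"slide": [-0.03, -0.029, 0]},
    {"slide": [-0.03, -0.029, 0]},
    {"slide": [-0.03, -0.029, 0]}
  ]
}}

```text
$.increments[0]: bad value
```

{"op": "servo_tool", "data": {
  "increments": [
    {"slide": [-0.02, -0.022, 0]},
    {"slide": [-0.02, -0.022, 0], "spin": 0},
    {"slide": [0, 0, 0], "spin": 6.2},
    {"slide": [0, 0, 0], "spin": 6.3},
    {"slide": [0, 0, 0]},
    {"slide": [0, 0, 0]}
  ]
}}

```text
$.increments[0]: bad value
```

Run:
```python
from h import *
s=manip.get_state(); print(s["clock"],s["position"],yaw(s["ee_rot"]),s["qpos"],s["contact_force"])
np.save("w1.npy",np.r_[s["position"],s["ee_rot"]])
cv2.imwrite("pics/w1.png",eyes.get_image("wrist"))
```

```text
0.15 [0.23781115 0.52307921 0.23065881] 155.54694937586504 [ 1.02301073e+00  2.76420280e-01  1.50583334e+00  1.14465343e-05
  1.36071980e+00 -1.21001872e-01] [-0.19696777  0.08472453  0.08651886]
```

View pics/w1.png

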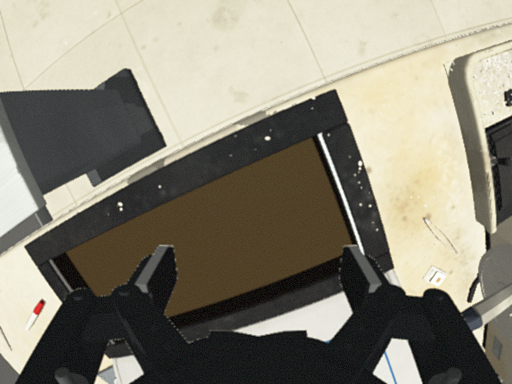

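The calls were refused because every row needs a spin value, so the arm hasn't moved. The picture is the same view of the machine as before.

{"op": "servo_tool", "data": {
  "increments": [
    {"slide": [-0.03, -0.029, 0], "spin": 0},
    {"slide": [-0.03, -0.029, 0], "spin": 0},
    {"slide": [-0.03, -0.029, 0], "spin": 0},
    {"slide": [-0.03, -0.029, 0], "spin": 0},
    {"slide": [-0.03, -0.029, 0], "spin": 0},
    {"slide": [-0.03, -0.029, 0], "spin": 0},
    {"slide": [-0.03, -0.029, 0], "spin": 0},
    {"slide": [-0.03, -0.029, 0], "spin": 0}
  ]
}}

```text
clock: 1.0
position: [0.3607, 0.2113, 0.2314]
ee_rot: [0.0, 0.212, 0.977, 0.0]
contact_force: [0.2, -0.7, 0.0]
width: 0.0854
```

{"op": "servo_tool", "data": {
  "increments": [
    {"slide": [-0.03, -0.029, 0], "spin": 0},
    {"slide": [-0.03, -0.029, 0], "spin": 0},
    {"slide": [-0.03, -0.029, 0], "spin": 0},
    {"slide": [-0.03, -0.029, 0], "spin": 0},
    {"slide": [-0.03, -0.029, 0], "spin": 0},
    {"slide": [-0.03, -0.029, 0], "spin": 0},
    {"slide": [-0.03, -0.029, 0], "spin": 0},
    {"slide": [-0.03, -0.029, 0], "spin": 0}
  ]
}}

```text
clock: 1.8
position: [0.4832, -0.0993, 0.2313]
ee_rot: [0.0, 0.212, 0.977, 0.0]
contact_force: [0.1, 0.6, 0.1]
width: 0.0851
```

{"op": "servo_tool", "data": {
  "increments": [
    {"slide": [-0.02, -0.022, 0], "spin": 0},
    {"slide": [-0.02, -0.022, 0], "spin": 0},
    {"slide": [0, 0, 0.03], "spin": 6.2},
    {"slide": [0, 0, 0.02], "spin": 6.3},
    {"slide": [0, 0, 0], "spin": 0},
    {"slide": [0, 0, 0], "spin": 0}
  ]
}}

```text
clock: 2.4
position: [0.5011, -0.1542, 0.1814]
ee_rot: [-0.0, 0.316, 0.949, 0.0]
contact_force: [-0.3, -0.2, 1.1]
width: 0.0856
```

Run:
```python
from h import *
s=manip.get_state(); print(s["clock"],s["position"],yaw(s["ee_rot"]),s["qpos"],s["contact_force"])
np.save("w1.npy",np.r_[s["position"],s["ee_rot"]])
cv2.imwrite("pics/w2.png",eyes.get_image("wrist"))
```

```text
2.4 [ 0.50111986 -0.15420576  0.18137929] 143.17615077071179 [-4.31359580e-01  2.34375939e-01  1.69249137e+00  1.20299211e-04
  1.21521681e+00 -1.35950040e+00] [-0.34969484 -0.21330781  1.05374175]
```

View pics/w2.png

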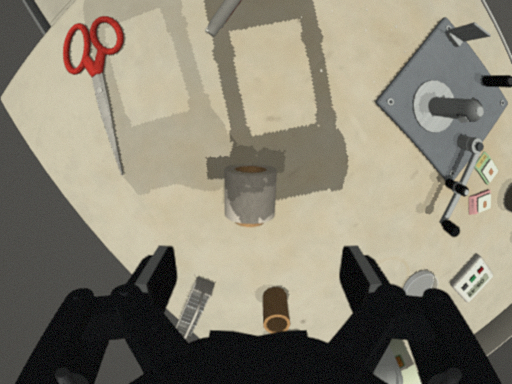

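The wrist view shows the roll at (250,195). Its flush end faces up at (251,168) and the core's projecting end faces down at (248,224). Next I'll cast its edges.

Run:
```python
from h import *
a=cv2.imread("pics/w2.png");cv2.imwrite("pics/w2c.png",cv2.resize(a[145:245,200:300],None,fx=6,fy=6,interpolation=cv2.INTER_CUBIC))
w=np.load("w1.npy");p,q=w[:3],w[3:]
R=rot(q)
for n,uv,z in [("L",(225,198),.027),("R",(276,198),.027),("core tip",(248,226),.027),("fl top edge",(251,170),.054),("fl bot?",(251,166),.027),("platter",(436,107),.016),("tip",(472,110),.095),("knobtop",(451,229),.07),("pivot",(476,145),.051)]:
    P=wcast(uv,z,p,q); print(n,P.round(4),"tool",(R.T@(P-p)).round(4))
```

```text
L [ 0.498  -0.1961  0.027 ] tool [-0.0227 -0.0354  0.1544]
R [ 0.5302 -0.153   0.027 ] tool [-0.0226  0.0184  0.1544]
core tip [ 0.5382 -0.1962  0.027 ] tool [-0.0549 -0.0114  0.1544]
fl top edge [ 0.4856 -0.1515  0.054 ] tool [ 0.014  -0.0071  0.1274]
fl bot? [ 0.487  -0.1533  0.027 ] tool [ 0.0118 -0.0077  0.1544]
platter [0.5565 0.0599 0.016 ] tool [0.0839 0.2046 0.1654]
tip [0.55   0.0525 0.095 ] tool [0.0847 0.1948 0.0864]
knobtop [ 0.664 -0.011  0.07 ] tool [-0.0446  0.2122  0.1114]
pivot [0.6092 0.0698 0.051 ] tool [0.0476 0.2441 0.1304]
```

View pics/w2c.png

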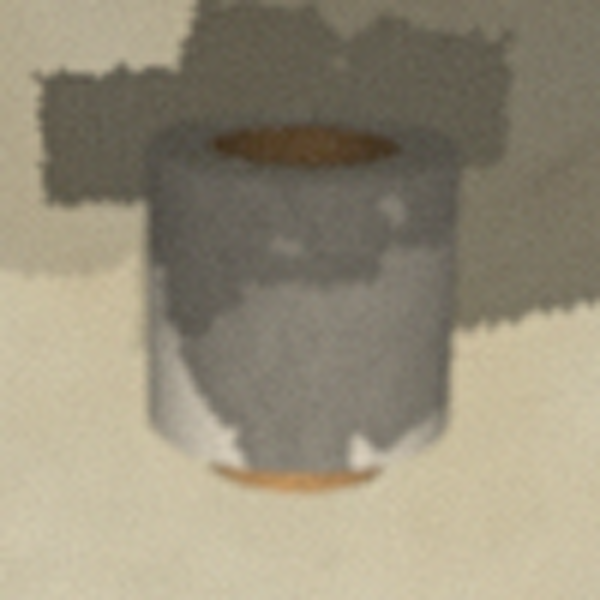

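Run:
```python
from h import *
w=np.load("w1.npy");p,q=w[:3],w[3:]
R=rot(q)
c=lambda u,v:(200+(u+.5)/6-.5,145+(v+.5)/6-.5)
for n,uv,z in [("bore",(304,145),.027),("fL",(147,145),.027),("fR",(464,150),.027),("bL",(150,415),.027),("bR",(446,415),.027),("coretip top",(298,492),.0435),("windtop",(298,468),.054),("coreL",(212,468),.027),("coreR",(380,468),.027)]:
    P=wcast(c(*uv),z,p,q); print(n,P.round(4),"tool",(R.T@(P-p)).round(4))
```

```text
bore [ 0.4888 -0.1556  0.027 ] tool [ 0.0089 -0.0085  0.1544]
fL [ 0.4726 -0.1771  0.027 ] tool [ 0.009  -0.0354  0.1544]
fR [ 0.5058 -0.1343  0.027 ] tool [0.0081 0.0188 0.1544]
bL [ 0.5117 -0.2077  0.027 ] tool [-0.0406 -0.0365  0.1544]
bR [ 0.5434 -0.1651  0.027 ] tool [-0.0405  0.0166  0.1544]
coretip top [ 0.5339 -0.1906  0.0435] tool [-0.0481 -0.0095  0.1379]
windtop [ 0.5269 -0.1849  0.054 ] tool [-0.0391 -0.0091  0.1274]
coreL [ 0.5265 -0.2052  0.027 ] tool [-0.0509 -0.0256  0.1544]
coreR [ 0.5446 -0.1807  0.027 ] tool [-0.0508  0.0048  0.1544]
```

{"op": "servo_tool", "data": {
  "increments": [
    {"slide": [-0.0155, -0.0047, 0.01], "spin": 0},
    {"slide": [-0.0155, -0.0047, 0.02], "spin": 0},
    {"slide": [0, 0, 0.035], "spin": 1.9},
    {"slide": [0, 0, 0.035], "spin": 0},
    {"slide": [0, 0, 0.025], "spin": 0},
    {"slide": [0, 0, 0.02], "spin": 0},
    {"slide": [0, 0, 0.015], "spin": 0},
    {"slide": [0, 0, 0], "spin": 0}
  ]
}}

```text
clock: 3.25
position: [0.5199, -0.1807, 0.0195]
ee_rot: [-0.001, 0.332, 0.943, 0.0]
contact_force: [-0.0, 0.5, 0.0]
width: 0.0852
```

{"op": "servo_tool", "data": {
  "increments": [
    {"slide": [0, 0, 0.006], "spin": 0},
    {"slide": [0, 0, 0.006], "spin": 0},
    {"slide": [0, 0, 0.002], "spin": 0},
    {"slide": [0, 0, 0], "spin": 0},
    {"slide": [0, 0, 0], "spin": 0}
  ]
}}

```text
clock: 3.75
position: [0.5205, -0.1805, 0.0077]
ee_rot: [0.0, 0.333, 0.943, -0.0]
contact_force: [0.4, -0.5, -0.1]
width: 0.0855
```

```bash
cat >> h.py <<'E'
def look(tag,views=("wrist",)):
    s=manip.get_state(); print(round(s["clock"],2),s["position"].round(4),round(yaw(s["ee_rot"]),2),"F",s["contact_force"].round(2),"M",s["moment"].round(3),"w",round(s["width"],4))
    np.save(f"{tag}.npy",np.r_[s["position"],s["ee_rot"]])
    for v in views: cv2.imwrite(f"pics/{tag}_{v}.png",eyes.get_image(v))
E
python3 -c "
from h import *
look('a',('wrist','scene'))
a=cv2.imread('pics/a_scene.png');cv2.imwrite('pics/a_sc.png',cv2.resize(a[140:290,180:330],None,fx=4,fy=4))"
```

```text
3.75 [ 0.5205 -0.1805  0.0077] 141.15 F [ 0.4  -0.46 -0.09] M [ 0.033 -0.002  0.003] w 0.0855
```

View pics/a_wrist.png

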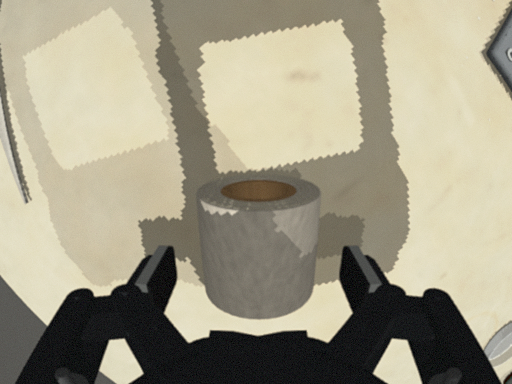

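View pics/a_sc.png

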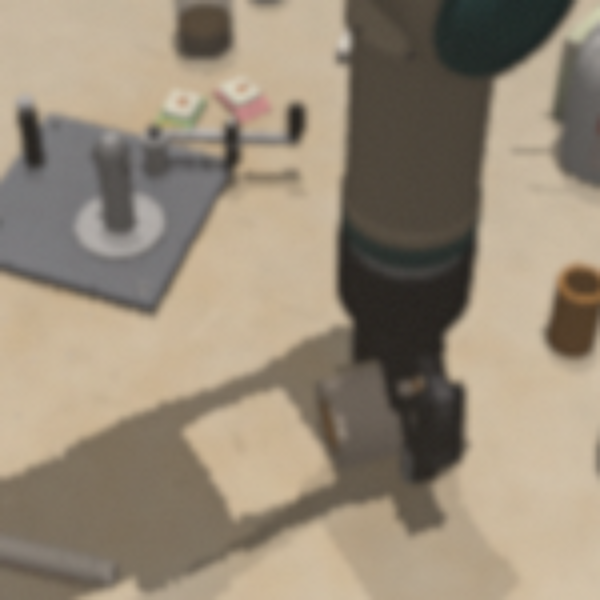

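The jaws straddle the roll evenly: it is at x=259 between pads at x=175 and x=342. I'll close lightly and lift a little.

{"op": "servo_tool", "data": {
  "increments": [
    {"slide": [0, 0, 0], "spin": 0},
    {"slide": [0, 0, 0], "spin": 0},
    {"slide": [0, 0, 0], "spin": 0},
    {"slide": [0, 0, 0], "spin": 0},
    {"slide": [0, 0, 0], "spin": 0},
    {"slide": [0, 0, 0], "spin": 0}
  ],
  "hand": 0.5,
  "newtons": 20
}}

```text
clock: 4.45
position: [0.5205, -0.1805, 0.0076]
ee_rot: [0.0, 0.333, 0.943, 0.0]
contact_force: [-0.2, 0.6, 2.8]
width: 0.0534
```

{"op": "servo_tool", "data": {
  "increments": [
    {"slide": [0, 0, -0.005], "spin": 0},
    {"slide": [0, 0, -0.01], "spin": 0},
    {"slide": [0, 0, -0.01], "spin": 0},
    {"slide": [0, 0, 0], "spin": 0},
    {"slide": [0, 0, 0], "spin": 0}
  ]
}}

```text
clock: 4.95
position: [0.5205, -0.1805, 0.0329]
ee_rot: [0.001, 0.333, 0.943, -0.0]
contact_force: [0.7, -1.0, -1.5]
width: 0.0538
```

```bash
python3 -c "
from h import *
look('b',('wrist','scene'))
a=cv2.imread('pics/b_scene.png');cv2.imwrite('pics/b_sc.png',cv2.resize(a[190:290,220:320],None,fx=5,fy=5))"
```

```text
4.95 [ 0.5205 -0.1805  0.0329] 141.15 F [ 0.66 -1.   -1.46] M [-0.016 -0.001 -0.047] w 0.0538
```

View pics/b_wrist.png

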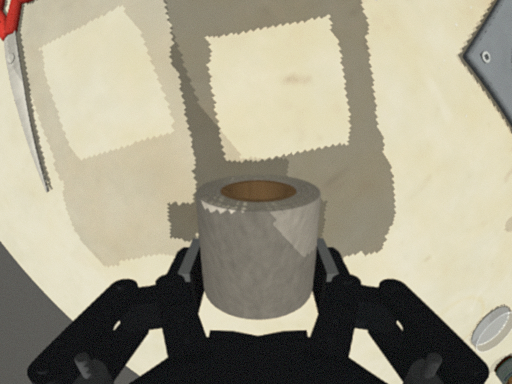

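View pics/b_sc.png

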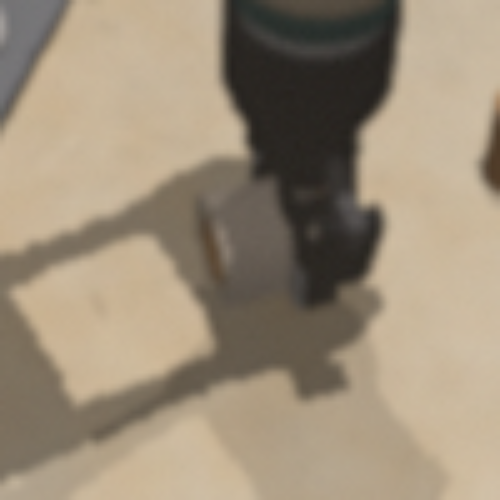

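The roll is clamped rigidly and doesn't sag. I'll put it back down and regrip with only the pads' edge overlapping the core end, so gravity can swing the flush end down.

{"op": "servo_tool", "data": {
  "increments": [
    {"slide": [0, 0, 0.01], "spin": 0},
    {"slide": [0, 0, 0.01], "spin": 0},
    {"slide": [0, 0, 0.005], "spin": 0},
    {"slide": [0, 0, 0], "spin": 0},
    {"slide": [0, 0, 0], "spin": 0}
  ]
}}

```text
clock: 5.55
position: [0.5194, -0.1799, 0.0072]
ee_rot: [-0.001, 0.333, 0.943, 0.0]
contact_force: [-2.4, -0.3, 5.7]
width: 0.0534
```

{"op": "servo_tool", "data": {
  "increments": [
    {"slide": [0, 0, 0], "spin": 0},
    {"slide": [0, 0, 0], "spin": 0},
    {"slide": [0, 0, 0], "spin": 0},
    {"slide": [0, 0, 0], "spin": 0},
    {"slide": [-0.008, 0, -0.003], "spin": 0},
    {"slide": [-0.008, 0, -0.004], "spin": 0},
    {"slide": [0, 0, 0], "spin": 0},
    {"slide": [0, 0, 0], "spin": 0}
  ],
  "hand": 0.9
}}

```text
clock: 6.35
position: [0.5332, -0.1908, 0.0145]
ee_rot: [0.0, 0.333, 0.943, 0.0]
contact_force: [-0.3, -1.5, 0.7]
width: 0.0766
```

{"op": "servo_tool", "data": {
  "increments": [
    {"slide": [0, 0, 0], "spin": 0},
    {"slide": [0, 0, 0], "spin": 0},
    {"slide": [0, 0, 0], "spin": 0},
    {"slide": [0, 0, 0], "spin": 0},
    {"slide": [0, 0, 0], "spin": 0}
  ],
  "hand": 0.5,
  "newtons": 20
}}

```text
clock: 6.85
position: [0.5324, -0.1903, 0.0144]
ee_rot: [-0.0, 0.333, 0.943, 0.0]
contact_force: [-1.4, -0.3, 2.6]
width: 0.0532
```

{"op": "servo_tool", "data": {
  "increments": [
    {"slide": [0, 0, -0.005], "spin": 0},
    {"slide": [0, 0, -0.01], "spin": 0},
    {"slide": [0, 0, -0.015], "spin": 0},
    {"slide": [0, 0, -0.01], "spin": 0},
    {"slide": [0, 0, 0], "spin": 0},
    {"slide": [0, 0, 0], "spin": 0}
  ]
}}

```text
clock: 7.45
position: [0.5328, -0.1905, 0.0546]
ee_rot: [0.0, 0.333, 0.943, 0.0]
contact_force: [-0.7, -0.3, -1.6]
width: 0.053
```

```bash
python3 -c "
from h import *
look('c',('wrist','scene'))
a=cv2.imread('pics/c_scene.png');cv2.imwrite('pics/c_sc.png',cv2.resize(a[190:290,220:320],None,fx=5,fy=5))"
```

```text
7.45 [ 0.5328 -0.1905  0.0546] 141.14 F [-0.74 -0.3  -1.64] M [-0.005 -0.074 -0.019] w 0.053
```

View pics/c_wrist.png

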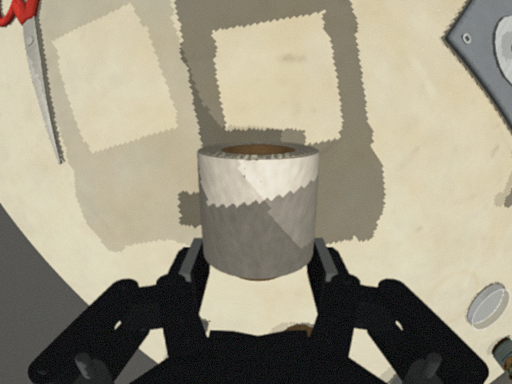

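View pics/c_sc.png

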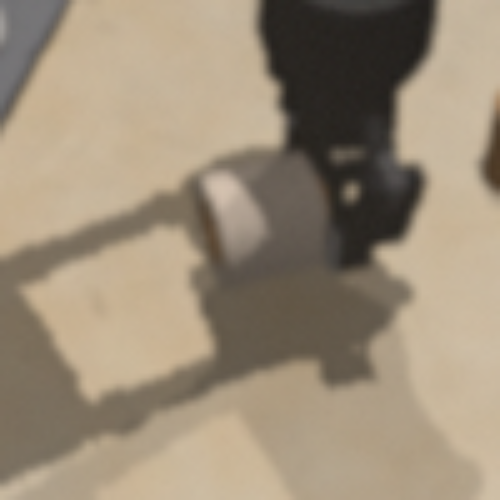

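There is no tilt yet: the bore ellipse at (258,150) matches a level roll seen from the shifted camera. I'll lower it a little and ease the opening in small steps to reduce the grip.

{"op": "servo_tool", "data": {
  "increments": [
    {"slide": [0, 0, 0.008], "spin": 0},
    {"slide": [0, 0, 0.007], "spin": 0},
    {"slide": [0, 0, 0], "spin": 0}
  ],
  "hand": 0.6
}}

```text
clock: 7.85
position: [0.5314, -0.1898, 0.0374]
ee_rot: [-0.002, 0.333, 0.943, 0.0]
contact_force: [-1.0, 0.0, -1.5]
width: 0.0535
```

```bash
python3 -c "
from h import *
look('d',('wrist',))"
```

```text
7.85 [ 0.5314 -0.1898  0.0374] 141.14 F [-1.02  0.02 -1.46] M [-0.028 -0.051 -0.02 ] w 0.0535
```

{"op": "servo_tool", "data": {
  "increments": [
    {"slide": [0, 0, 0], "spin": 0},
    {"slide": [0, 0, 0], "spin": 0}
  ],
  "hand": 0.61
}}

```text
clock: 8.1
position: [0.5329, -0.1905, 0.0393]
ee_rot: [0.0, 0.333, 0.943, 0.0]
contact_force: [-0.4, -0.5, -1.0]
width: 0.0528
```

```bash
python3 -c "
from h import *
look('e',('wrist',))
cv2.imwrite('pics/de.png',np.hstack([cv2.imread(f'pics/{t}_wrist.png')[120:320,150:370] for t in 'cde']))"
```

```text
8.1 [ 0.5329 -0.1905  0.0393] 141.14 F [-0.42 -0.52 -1.  ] M [-0.037 -0.015 -0.003] w 0.0528
```

View pics/de.png

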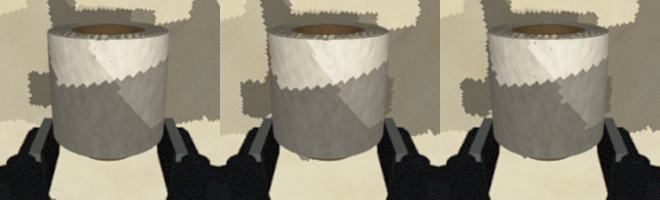

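{"op": "servo_tool", "data": {
  "increments": [
    {"slide": [0, 0, 0], "spin": 0},
    {"slide": [0, 0, 0], "spin": 0}
  ],
  "hand": 0.62
}}

```text
clock: 8.35
position: [0.5328, -0.1905, 0.0395]
ee_rot: [0.0, 0.333, 0.943, 0.0]
contact_force: [0.2, -0.6, -1.9]
width: 0.0532
```

```bash
python3 -c "
from h import *
look('f',('wrist',))"
```

```text
8.35 [ 0.5328 -0.1905  0.0395] 141.15 F [ 0.23 -0.56 -1.87] M [ 0.017 -0.02  -0.034] w 0.0532
```

{"op": "servo_tool", "data": {
  "increments": [
    {"slide": [0, 0, 0], "spin": 0},
    {"slide": [0, 0, 0], "spin": 0}
  ],
  "hand": 0.625
}}

```text
clock: 8.6
position: [0.5327, -0.1904, 0.0394]
ee_rot: [0.0, 0.333, 0.943, 0.0]
contact_force: [-0.1, -0.4, -1.2]
width: 0.0535
```

```bash
python3 -c "
from h import *
look('g',('wrist',))
cv2.imwrite('pics/fg.png',np.hstack([cv2.imread(f'pics/{t}_wrist.png')[120:320,150:370] for t in 'efg']))"
```

```text
8.6 [ 0.5327 -0.1904  0.0394] 141.15 F [-0.08 -0.39 -1.18] M [ 0.01  -0.    -0.063] w 0.0535
```

View pics/fg.png

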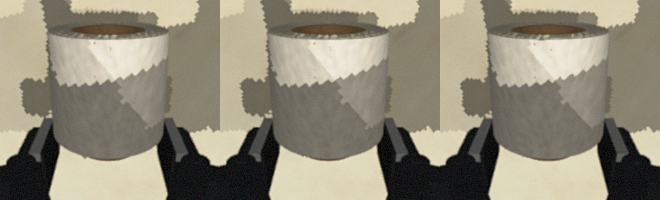

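{"op": "servo_tool", "data": {
  "increments": [
    {"slide": [0, 0, -0.04], "spin": 0},
    {"slide": [0, 0, 0], "spin": 0},
    {"slide": [0, 0, 0.03], "spin": 0},
    {"slide": [0, 0, 0], "spin": 0}
  ]
}}

```text
clock: 9.05
position: [0.5301, -0.1892, 0.0467]
ee_rot: [-0.003, 0.333, 0.943, 0.0]
contact_force: [-1.4, 0.1, -1.4]
width: 0.0537
```

```bash
python3 -c "
from h import *
look('h1',('wrist',))"
```

```text
9.05 [ 0.5301 -0.1892  0.0467] 141.15 F [-1.44  0.12 -1.4 ] M [-0.027 -0.007  0.004] w 0.0537
```

View pics/h1_wrist.png

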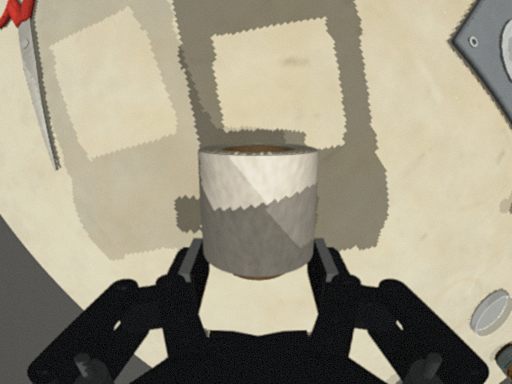

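The flush face looks a little narrower, so it has begun to rotate. I'll repeat the jerk a bit harder with a slightly easier grip.

{"op": "servo_tool", "data": {
  "increments": [
    {"slide": [0, 0, -0.05], "spin": 0},
    {"slide": [0, 0, 0.05], "spin": 0},
    {"slide": [0, 0, -0.05], "spin": 0},
    {"slide": [0, 0, 0.05], "spin": 0},
    {"slide": [0, 0, 0], "spin": 0}
  ],
  "hand": 0.63
}}

```text
clock: 9.6
position: [0.5324, -0.1912, 0.0476]
ee_rot: [-0.001, 0.332, 0.943, -0.001]
contact_force: [-1.2, -0.3, 0.2]
width: 0.0537
```

```bash
python3 -c "
from h import *
look('h2',('wrist',))"
```

```text
9.6 [ 0.5324 -0.1912  0.0476] 141.21 F [-1.25 -0.29  0.2 ] M [-0.023 -0.024 -0.046] w 0.0537
```

View pics/h2_wrist.png

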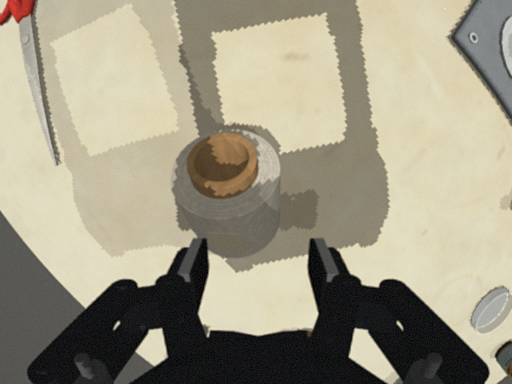

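{"op": "servo_tool", "data": {
  "increments": [
    {"slide": [0, 0, 0], "spin": 0},
    {"slide": [0, 0, 0], "spin": 0},
    {"slide": [0, 0, 0], "spin": 0}
  ]
}}

```text
clock: 9.95
position: [0.533, -0.1904, 0.0503]
ee_rot: [0.001, 0.333, 0.943, 0.0]
contact_force: [-0.2, 0.3, 0.6]
width: 0.0536
```

```bash
python3 -c "
from h import *
look('h3',('wrist','scene'))
a=cv2.imread('pics/h3_scene.png');cv2.imwrite('pics/h3_sc.png',cv2.resize(a[190:290,220:320],None,fx=5,fy=5))"
```

```text
9.95 [ 0.533  -0.1904  0.0503] 141.15 F [-0.2   0.34  0.62] M [ 0.038  0.023 -0.062] w 0.0536
```

View pics/h3_wrist.png

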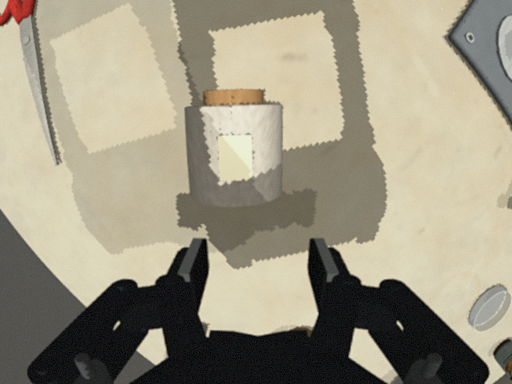

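View pics/h3_sc.png

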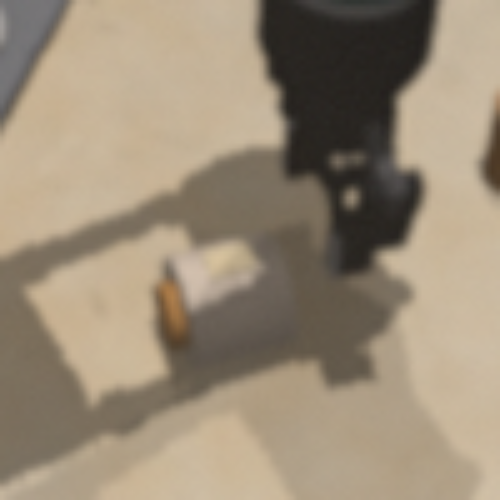

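The roll swung right round, and it now lies with the core end on the other side at (234,97). Nothing else is disturbed. I'll rise, measure it again and repeat more gently.

{"op": "servo_tool", "data": {
  "increments": [
    {"slide": [0, 0, -0.03], "spin": 0},
    {"slide": [0.02, 0, -0.04], "spin": 0},
    {"slide": [0.02, 0, -0.04], "spin": 0},
    {"slide": [0, 0, 0], "spin": 0},
    {"slide": [0, 0, 0], "spin": 0}
  ],
  "hand": 0.9
}}

```text
clock: 10.55
position: [0.5019, -0.1653, 0.1607]
ee_rot: [0.002, 0.332, 0.943, -0.0]
contact_force: [-0.2, 0.5, -1.4]
width: 0.0768
```

```bash
python3 -c "
from h import *
look('i',('wrist',))
a=cv2.imread('pics/i_wrist.png');cv2.imwrite('pics/i_c.png',cv2.resize(a[130:250,180:300],None,fx=5,fy=5,interpolation=cv2.INTER_CUBIC))"
```

```text
10.55 [ 0.5019 -0.1653  0.1607] 141.17 F [-0.18  0.5  -1.39] M [-0.012  0.005  0.057] w 0.0768
```

View pics/i_c.png

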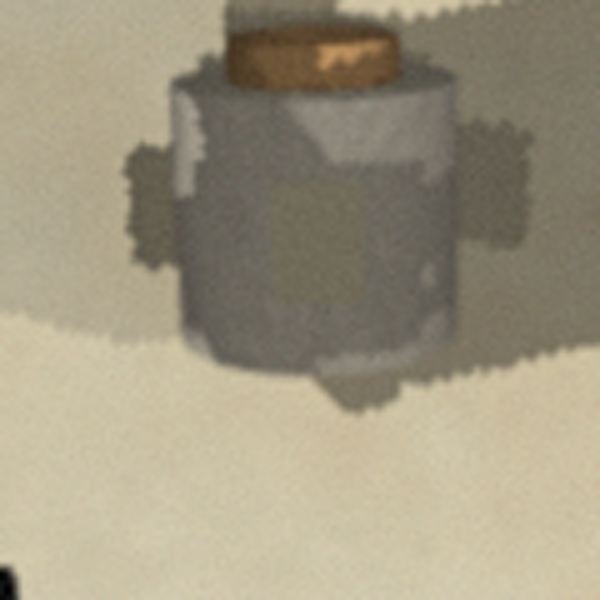

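Run:
```python
from h import *
w=np.load("i.npy");p,q=w[:3],w[3:]
R=rot(q)
c=lambda u,v:(180+(u+.5)/5-.5,130+(v+.5)/5-.5)
for n,uv,z in [("coretip",(313,38),.027),("coreL",(228,50),.027),("coreR",(400,50),.027),("wL",(171,90),.027),("wR",(460,90),.027),("fL",(183,330),.027),("fR",(455,330),.027),("windtop flush",(300,374),.054)]:
    P=wcast(c(*uv),z,p,q); print(n,P.round(4),"tool",(R.T@(P-p)).round(4))
```

```text
coretip [ 0.4585 -0.1499  0.027 ] tool [ 0.044  -0.0153  0.1335]
coreL [ 0.4501 -0.1636  0.027 ] tool [ 0.0418 -0.0312  0.1335]
coreR [ 0.4704 -0.1387  0.027 ] tool [0.0417 0.0008 0.1336]
wL [ 0.4491 -0.1769  0.027 ] tool [ 0.0344 -0.0422  0.1336]
wR [ 0.4833 -0.1347  0.027 ] tool [0.0342 0.0121 0.1336]
fL [ 0.4865 -0.2062  0.027 ] tool [-0.0132 -0.0416  0.1337]
fR [ 0.5199 -0.1646  0.027 ] tool [-0.0132  0.0118  0.1338]
windtop flush [ 0.5014 -0.1865  0.054 ] tool [-0.0125 -0.0169  0.1067]
```

{"op": "servo_tool", "data": {
  "increments": [
    {"slide": [0.022, -0.0075, 0.02], "spin": 0},
    {"slide": [0.022, -0.0075, 0.03], "spin": 0},
    {"slide": [0, 0, 0.03], "spin": 0},
    {"slide": [0, 0, 0.03], "spin": 0},
    {"slide": [0, 0, 0.02], "spin": 0},
    {"slide": [0, 0, 0.016], "spin": 0},
    {"slide": [0, 0, 0], "spin": 0},
    {"slide": [0, 0, 0], "spin": 0}
  ]
}}

```text
clock: 11.4
position: [0.4574, -0.1493, 0.0123]
ee_rot: [-0.001, 0.333, 0.943, 0.0]
contact_force: [0.1, -0.4, -1.2]
width: 0.077
```

```bash
python3 -c "
from h import *
look('j',('wrist',))"
```

```text
11.4 [ 0.4574 -0.1493  0.0123] 141.13 F [ 0.13 -0.43 -1.16] M [-0.075 -0.034  0.008] w 0.077
```

View pics/j_wrist.png

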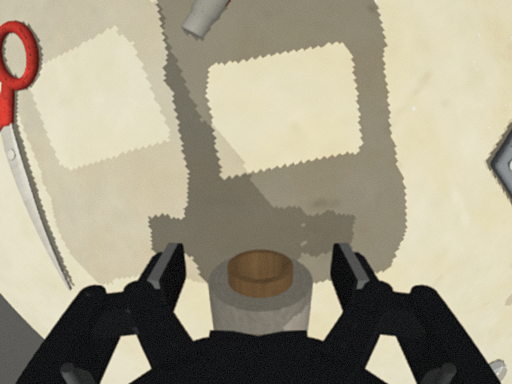

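{"op": "servo_tool", "data": {
  "increments": [
    {"slide": [-0.002, 0, -0.002], "spin": 0},
    {"slide": [0, 0, 0], "spin": 0},
    {"slide": [0, 0, 0], "spin": 0},
    {"slide": [0, 0, 0], "spin": 0},
    {"slide": [0, 0, 0], "spin": 0},
    {"slide": [0, 0, 0], "spin": 0}
  ],
  "hand": 0.5,
  "newtons": 20
}}

```text
clock: 12.05
position: [0.4607, -0.1513, 0.0165]
ee_rot: [0.002, 0.333, 0.943, -0.0]
contact_force: [-0.3, -0.4, 4.7]
width: 0.0528
```

{"op": "servo_tool", "data": {
  "increments": [
    {"slide": [0, 0, -0.003], "spin": 0},
    {"slide": [0, 0, -0.006], "spin": 0},
    {"slide": [0, 0, -0.006], "spin": 0},
    {"slide": [0, 0, -0.006], "spin": 0},
    {"slide": [0, 0, -0.004], "spin": 0},
    {"slide": [0, 0, 0], "spin": 0}
  ]
}}

```text
clock: 12.65
position: [0.4599, -0.1509, 0.041]
ee_rot: [0.001, 0.333, 0.943, -0.0]
contact_force: [0.3, 0.5, -0.9]
width: 0.0534
```

```bash
python3 -c "
from h import *
look('k',('wrist','scene'))
a=cv2.imread('pics/k_scene.png');cv2.imwrite('pics/k_sc.png',cv2.resize(a[190:290,220:320],None,fx=5,fy=5))"
```

```text
12.65 [ 0.4599 -0.1509  0.041 ] 141.15 F [ 0.28  0.53 -0.91] M [-0.012  0.022  0.043] w 0.0534
```

View pics/k_wrist.png

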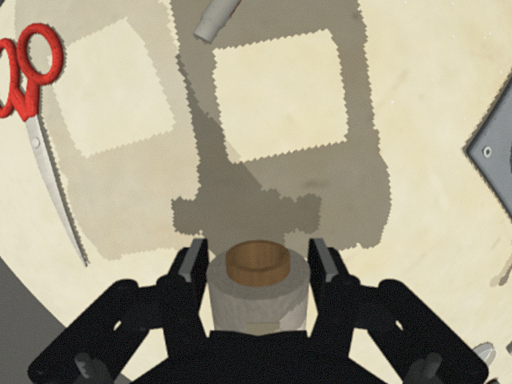

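View pics/k_sc.png

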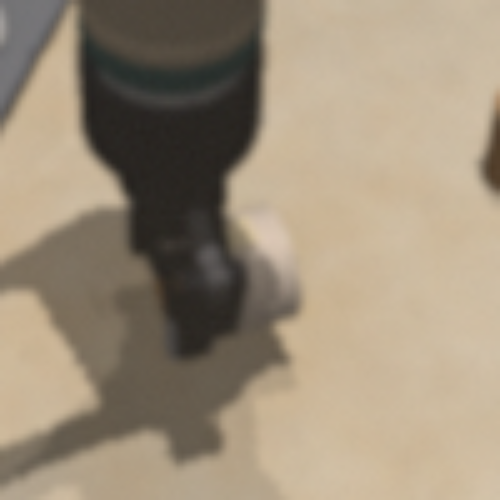

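The core face has opened up slightly, from a 0.5 to a 0.67 aspect ratio. That means about 10° of tilt in the right direction, so I'll nudge gently.

{"op": "servo_tool", "data": {
  "increments": [
    {"slide": [0, 0, -0.015], "spin": 0},
    {"slide": [0, 0, 0.013], "spin": 0},
    {"slide": [0, 0, -0.015], "spin": 0},
    {"slide": [0, 0, 0.013], "spin": 0},
    {"slide": [0, 0, 0], "spin": 0}
  ]
}}

```text
clock: 13.25
position: [0.4584, -0.1502, 0.0433]
ee_rot: [-0.001, 0.333, 0.943, 0.0]
contact_force: [-1.7, -0.2, -2.3]
width: 0.0533
```

```bash
python3 -c "
from h import *
look('l',('wrist',))"
```

```text
13.25 [ 0.4584 -0.1502  0.0433] 141.14 F [-1.71 -0.22 -2.27] M [0.069 0.088 0.033] w 0.0533
```

View pics/l_wrist.png

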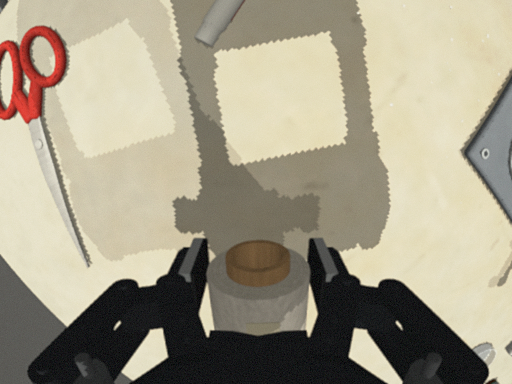

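{"op": "servo_tool", "data": {
  "increments": [
    {"slide": [0, 0, -0.04], "spin": 0},
    {"slide": [0, 0, 0.04], "spin": 0},
    {"slide": [0, 0, 0], "spin": 0}
  ],
  "hand": 0.6
}}

```text
clock: 13.6
position: [0.4571, -0.1496, 0.0425]
ee_rot: [-0.003, 0.333, 0.943, 0.0]
contact_force: [-2.1, 0.6, -1.4]
width: 0.0534
```

```bash
python3 -c "
from h import *
look('m',('wrist',))
cv2.imwrite('pics/lm.png',np.hstack([cv2.imread(f'pics/{t}_wrist.png')[200:340,160:360] for t in 'jlm']))"
```

```text
13.6 [ 0.4571 -0.1496  0.0425] 141.14 F [-2.13  0.6  -1.39] M [ 0.112  0.054 -0.019] w 0.0534
```

View pics/lm.png

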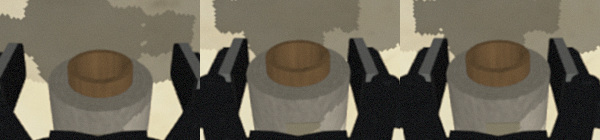

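{"op": "servo_tool", "data": {
  "increments": [
    {"slide": [0, 0, 0], "spin": 0},
    {"slide": [0, 0, -0.03], "spin": 0},
    {"slide": [0, 0, 0.028], "spin": 0},
    {"slide": [0, 0, 0], "spin": 0}
  ],
  "hand": 0.62
}}

```text
clock: 14.05
position: [0.4582, -0.15, 0.0456]
ee_rot: [-0.002, 0.333, 0.943, 0.0]
contact_force: [-0.8, 0.1, -1.4]
width: 0.0532
```

```bash
python3 -c "
from h import *
look('n',('wrist',))
cv2.imwrite('pics/mn.png',np.hstack([cv2.imread(f'pics/{t}_wrist.png')[200:340,160:360] for t in 'lmn']))"
```

```text
14.05 [ 0.4582 -0.15    0.0456] 141.15 F [-0.82  0.14 -1.41] M [ 0.063  0.072 -0.019] w 0.0532
```

View pics/mn.png

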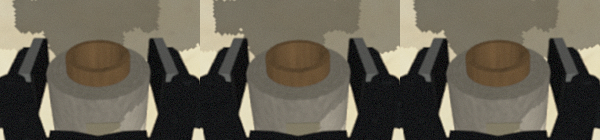

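{"op": "servo_tool", "data": {
  "increments": [
    {"slide": [0, 0, 0.003], "spin": 0},
    {"slide": [0, 0, 0], "spin": 0}
  ],
  "hand": 0.628
}}

```text
clock: 14.3
position: [0.4594, -0.1506, 0.0434]
ee_rot: [-0.0, 0.333, 0.943, 0.0]
contact_force: [-1.1, 0.2, -1.0]
width: 0.0538
```

```bash
python3 -c "
from h import *
look('o',('wrist',))"
```

```text
14.3 [ 0.4594 -0.1506  0.0434] 141.15 F [-1.08  0.18 -1.  ] M [ 0.041 -0.005 -0.001] w 0.0538
```

{"op": "servo_tool", "data": {
  "increments": [
    {"slide": [0, 0, 0], "spin": 0},
    {"slide": [0, 0, 0], "spin": 0}
  ],
  "hand": 0.633
}}

```text
clock: 14.55
position: [0.4597, -0.1508, 0.0437]
ee_rot: [0.0, 0.333, 0.943, 0.0]
contact_force: [0.0, 0.5, 0.4]
width: 0.0539
```

```bash
python3 -c "
from h import *
look('p',('wrist',))
cv2.imwrite('pics/op.png',np.hstack([cv2.imread(f'pics/{t}_wrist.png')[200:340,160:360] for t in 'nop']))"
```

```text
14.55 [ 0.4597 -0.1508  0.0437] 141.14 F [0.01 0.51 0.44] M [-0.016 -0.027 -0.007] w 0.0539
```

View pics/op.png

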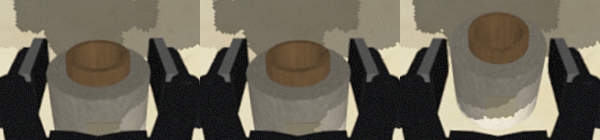

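View pics/p_wrist.png

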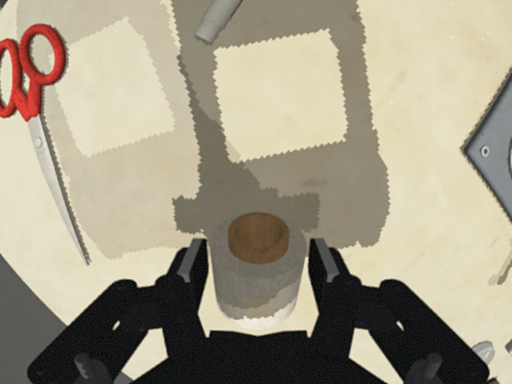

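It is rotating, with the core now at (258,237) and facing up more. I'll close to catch it.

{"op": "servo_tool", "data": {
  "increments": [
    {"slide": [0, 0, 0], "spin": 0},
    {"slide": [0, 0, 0], "spin": 0}
  ],
  "hand": 0.5
}}

```text
clock: 14.8
position: [0.4596, -0.1507, 0.0435]
ee_rot: [0.0, 0.333, 0.943, 0.0]
contact_force: [0.6, -0.0, -1.0]
width: 0.0427
```

```bash
python3 -c "
from h import *
look('r',('wrist','scene'))
a=cv2.imread('pics/r_scene.png');cv2.imwrite('pics/r_sc.png',cv2.resize(a[190:290,220:320],None,fx=5,fy=5))"
```

```text
14.8 [ 0.4596 -0.1507  0.0435] 141.15 F [ 0.63 -0.04 -1.  ] M [-0.006  0.034 -0.017] w 0.0427
```

View pics/r_wrist.png

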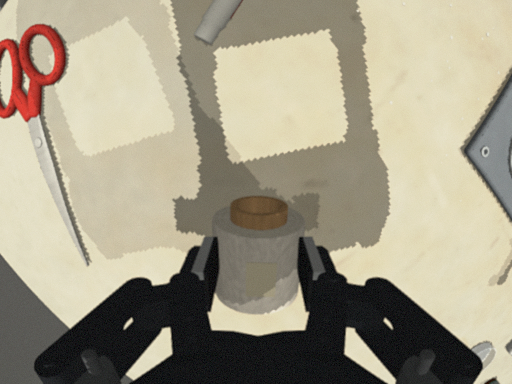

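View pics/r_sc.png

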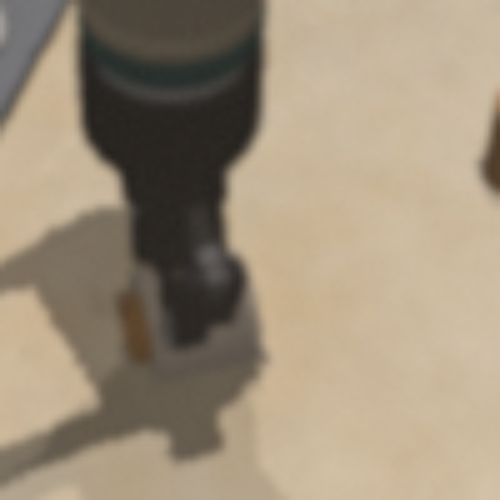

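The catch missed. The roll lies flat again with the core end at (259,210). I'll release, regrip with about 4 mm overlap and work with finer opening steps.

{"op": "servo_tool", "data": {
  "increments": [
    {"slide": [0, 0, 0], "spin": 0},
    {"slide": [0, 0, 0], "spin": 0},
    {"slide": [0, 0, -0.03], "spin": 0},
    {"slide": [0, 0, -0.04], "spin": 0},
    {"slide": [0, 0, 0], "spin": 0},
    {"slide": [0, 0, 0], "spin": 0}
  ],
  "hand": 0.9
}}

```text
clock: 15.5
position: [0.46, -0.1509, 0.1141]
ee_rot: [0.001, 0.333, 0.943, -0.0]
contact_force: [0.0, 0.1, -0.7]
width: 0.0767
```

```bash
python3 -c "
from h import *
look('t',('wrist',))
a=cv2.imread('pics/t_wrist.png');cv2.imwrite('pics/t_c.png',cv2.resize(a[170:320,190:340],None,fx=4,fy=4,interpolation=cv2.INTER_CUBIC))"
```

```text
15.5 [ 0.46   -0.1509  0.1141] 141.15 F [ 0.04  0.09 -0.68] M [ 0.046 -0.024  0.028] w 0.0767
```

View pics/t_c.png

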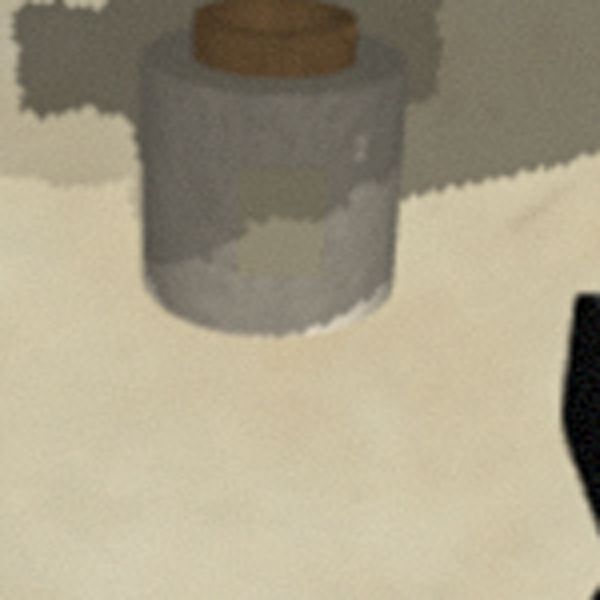

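Run:
```python
from h import *
w=np.load("t.npy");p,q=w[:3],w[3:]
R=rot(q)
c=lambda u,v:(190+(u+.5)/4-.5,170+(v+.5)/4-.5)
for n,uv,z in [("coreface",(275,14),.027),("wL",(138,55),.027),("wR",(407,55),.027),("fL",(145,280),.027),("fR",(392,280),.027),("windtop flush",(270,335),.054),("windtop core",(275,93),.054)]:
    P=wcast(c(*uv),z,p,q); print(n,P.round(4),"tool",(R.T@(P-p)).round(4))
```

```text
coreface [ 0.4436 -0.138   0.027 ] tool [ 0.0211 -0.0003  0.0871]
wL [ 0.4329 -0.1648  0.027 ] tool [ 0.0126 -0.0278  0.0871]
wR [ 0.4668 -0.1226  0.027 ] tool [0.0127 0.0263 0.0871]
fL [ 0.4719 -0.1967  0.027 ] tool [-0.0379 -0.0282  0.0872]
fR [ 0.5053 -0.1552  0.027 ] tool [-0.0377  0.0251  0.0872]
windtop flush [ 0.4874 -0.1745  0.054 ] tool [-0.036  -0.0012  0.0602]
windtop core [ 0.4496 -0.1429  0.054 ] tool [ 0.0133 -0.0003  0.0601]
```

{"op": "servo_tool", "data": {
  "increments": [
    {"slide": [0.02, -0.001, 0.02], "spin": 0},
    {"slide": [0, 0, 0.03], "spin": 0},
    {"slide": [0, 0, 0.03], "spin": 0},
    {"slide": [0, 0, 0.018], "spin": 0},
    {"slide": [0, 0, 0], "spin": 0},
    {"slide": [0, 0, 0], "spin": 0}
  ]
}}

```text
clock: 16.15
position: [0.4425, -0.1385, 0.0145]
ee_rot: [-0.001, 0.333, 0.943, 0.0]
contact_force: [1.1, -0.0, 0.4]
width: 0.077
```

{"op": "servo_tool", "data": {
  "increments": [
    {"slide": [0, 0, 0], "spin": 0},
    {"slide": [0, 0, 0], "spin": 0},
    {"slide": [0, 0, 0], "spin": 0},
    {"slide": [0, 0, 0], "spin": 0},
    {"slide": [0, 0, -0.006], "spin": 0},
    {"slide": [0, 0, -0.01], "spin": 0},
    {"slide": [0, 0, -0.01], "spin": 0},
    {"slide": [0, 0, 0], "spin": 0}
  ],
  "hand": 0.6,
  "newtons": 20
}}

```text
clock: 16.95
position: [0.4444, -0.1394, 0.0429]
ee_rot: [0.002, 0.333, 0.943, -0.0]
contact_force: [0.7, -0.7, -1.3]
width: 0.0532
```

{"op": "servo_tool", "data": {
  "increments": [
    {"slide": [0, 0, 0], "spin": 0},
    {"slide": [0, 0, -0.04], "spin": 0},
    {"slide": [0, 0, 0.04], "spin": 0},
    {"slide": [0, 0, 0], "spin": 0}
  ],
  "hand": 0.626
}}

```text
clock: 17.35
position: [0.4408, -0.1377, 0.0393]
ee_rot: [-0.003, 0.333, 0.943, 0.0]
contact_force: [-0.8, 0.5, -1.3]
width: 0.0537
```

```bash
python3 -c "
from h import *
look('u',('wrist',))"
```

```text
17.35 [ 0.4408 -0.1377  0.0393] 141.14 F [-0.79  0.49 -1.28] M [0.106 0.059 0.013] w 0.0537
```

View pics/u_wrist.png

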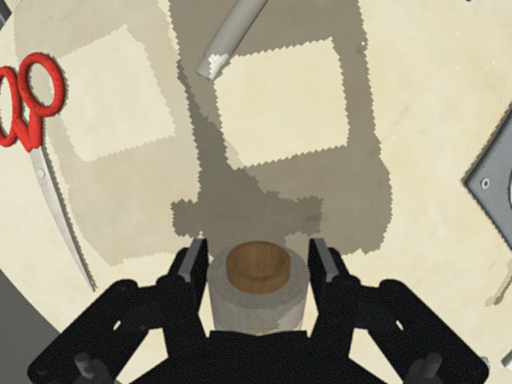

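The roll is ratcheting in the right direction, and the core face is rounder now. I'll continue with the same small jerks.

{"op": "servo_tool", "data": {
  "increments": [
    {"slide": [0, 0, -0.045], "spin": 0},
    {"slide": [0, 0, 0.04], "spin": 0},
    {"slide": [0, 0, 0], "spin": 0}
  ]
}}

```text
clock: 17.7
position: [0.4412, -0.1379, 0.0451]
ee_rot: [-0.002, 0.333, 0.943, 0.0]
contact_force: [-0.4, 0.7, -2.4]
width: 0.0537
```

```bash
python3 -c "
from h import *
look('v',('wrist',))"
```

```text
17.7 [ 0.4412 -0.1379  0.0451] 141.14 F [-0.4   0.66 -2.4 ] M [ 0.064  0.144 -0.029] w 0.0537
```

{"op": "servo_tool", "data": {
  "increments": [
    {"slide": [0, 0, -0.045], "spin": 0},
    {"slide": [0, 0, 0.045], "spin": 0},
    {"slide": [0, 0, 0], "spin": 0}
  ]
}}

```text
clock: 18.05
position: [0.4409, -0.1378, 0.045]
ee_rot: [-0.003, 0.333, 0.943, 0.0]
contact_force: [-1.6, 1.0, -1.7]
width: 0.0535
```

```bash
python3 -c "
from h import *
look('x',('wrist',))
cv2.imwrite('pics/vx.png',np.hstack([cv2.imread(f'pics/{t}_wrist.png')[200:340,160:360] for t in 'uvx']))"
```

```text
18.05 [ 0.4409 -0.1378  0.045 ] 141.14 F [-1.61  1.02 -1.72] M [ 0.047  0.12  -0.038] w 0.0535
```

View pics/vx.png

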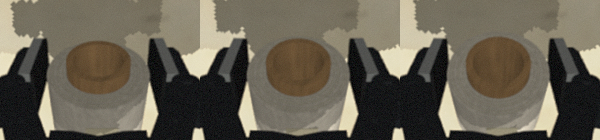

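Each jerk turns it about 8°, and the tilt is now about 25°. I'll continue.

{"op": "servo_tool", "data": {
  "increments": [
    {"slide": [0, 0, -0.045], "spin": 0},
    {"slide": [0, 0, 0.045], "spin": 0},
    {"slide": [0, 0, 0], "spin": 0},
    {"slide": [0, 0, -0.045], "spin": 0},
    {"slide": [0, 0, 0.045], "spin": 0},
    {"slide": [0, 0, 0], "spin": 0}
  ]
}}

```text
clock: 18.7
position: [0.4406, -0.1377, 0.045]
ee_rot: [-0.003, 0.333, 0.943, 0.0]
contact_force: [-1.2, -0.8, -1.6]
width: 0.0531
```

```bash
python3 -c "
from h import *
look('y',('wrist',))
cv2.imwrite('pics/y.png',np.hstack([cv2.imread(f'pics/{t}_wrist.png')[180:340,160:360] for t in 'vxy']))"
```

```text
18.7 [ 0.4406 -0.1377  0.045 ] 141.15 F [-1.25 -0.78 -1.64] M [0.04  0.13  0.006] w 0.0531
```

View pics/y.png

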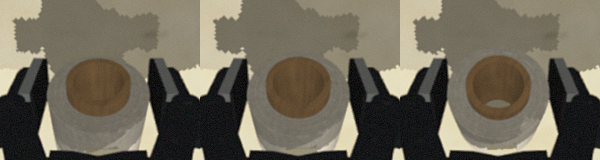

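{"op": "servo_tool", "data": {
  "increments": [
    {"slide": [0, 0, -0.048], "spin": 0},
    {"slide": [0, 0, 0.048], "spin": 0},
    {"slide": [0, 0, 0], "spin": 0},
    {"slide": [0, 0, -0.048], "spin": 0},
    {"slide": [0, 0, 0.048], "spin": 0},
    {"slide": [0, 0, 0], "spin": 0}
  ]
}}

```text
clock: 19.35
position: [0.4404, -0.1376, 0.045]
ee_rot: [-0.004, 0.333, 0.943, 0.0]
contact_force: [-2.4, 1.8, -1.5]
width: 0.0531
```

```bash
python3 -c "
from h import *
look('z',('wrist','scene'))
a=cv2.imread('pics/z_scene.png');b=cv2.resize(a[190:290,210:310],None,fx=4,fy=4)
cv2.imwrite('pics/z.png',np.hstack([b,cv2.resize(cv2.imread('pics/z_wrist.png')[180:340,160:360],(500,400))[:,:390]]))"
```

```text
19.35 [ 0.4404 -0.1376  0.045 ] 141.15 F [-2.4   1.83 -1.47] M [ 0.085  0.079 -0.056] w 0.0531
```

View pics/z.png

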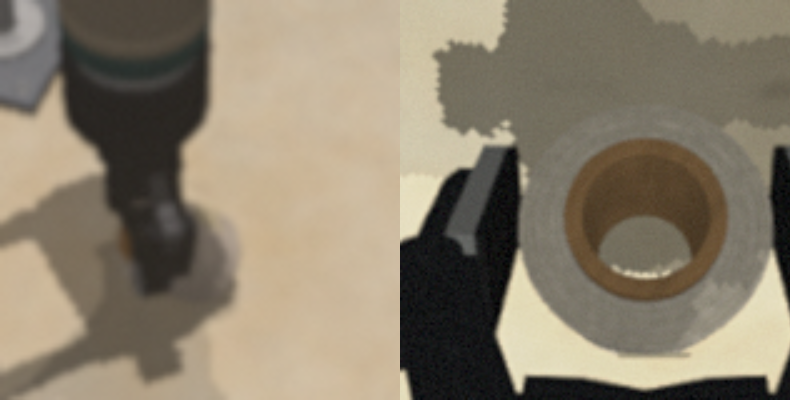

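Tilt is about 50° and the bore is visible through to the bench. I'll do more jerks.

{"op": "servo_tool", "data": {
  "increments": [
    {"slide": [0, 0, -0.05], "spin": 0},
    {"slide": [0, 0, 0.05], "spin": 0},
    {"slide": [0, 0, -0.05], "spin": 0},
    {"slide": [0, 0, 0.05], "spin": 0},
    {"slide": [0, 0, -0.05], "spin": 0},
    {"slide": [0, 0, 0.05], "spin": 0},
    {"slide": [0, 0, 0], "spin": 0}
  ]
}}

```text
clock: 20.15
position: [0.4425, -0.1385, 0.0447]
ee_rot: [-0.002, 0.333, 0.943, 0.0]
contact_force: [-0.1, -0.0, -1.6]
width: 0.0537
```

```bash
python3 -c "
from h import *
look('z2',('wrist','scene'))
a=cv2.imread('pics/z2_scene.png');b=cv2.resize(a[190:290,210:310],None,fx=4,fy=4)
cv2.imwrite('pics/z2.png',np.hstack([b,cv2.resize(cv2.imread('pics/z2_wrist.png')[180:340,160:360],(500,400))[:,:390]]))"
```

```text
20.15 [ 0.4425 -0.1385  0.0447] 141.14 F [-0.11 -0.05 -1.63] M [0.001 0.101 0.001] w 0.0537
```

View pics/z2.png

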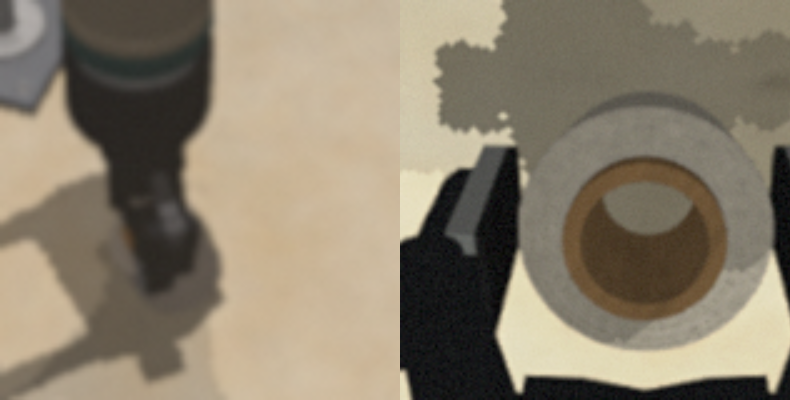

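It is now nearly upright, at about 80° with the core end up. I'll lower it onto the bench with this light grip so it squares itself.

{"op": "servo_tool", "data": {
  "increments": [
    {"slide": [0, 0, 0.003], "spin": 0},
    {"slide": [0, 0, 0.002], "spin": 0},
    {"slide": [0, 0, 0.001], "spin": 0},
    {"slide": [0, 0, 0], "spin": 0}
  ]
}}

```text
clock: 20.65
position: [0.4459, -0.1405, 0.0427]
ee_rot: [0.003, 0.332, 0.943, -0.001]
contact_force: [0.3, -0.7, 8.2]
width: 0.0536
```

{"op": "servo_tool", "data": {
  "increments": [
    {"slide": [0, 0, 0.002], "spin": 0},
    {"slide": [0, 0, 0.001], "spin": 0},
    {"slide": [0, 0, 0], "spin": 0}
  ]
}}

```text
clock: 20.95
position: [0.448, -0.1416, 0.0407]
ee_rot: [0.006, 0.333, 0.943, -0.001]
contact_force: [1.7, -1.9, 12.5]
width: 0.0535
```

```bash
python3 -c "
from h import *
look('z3',('wrist','scene'))
a=cv2.imread('pics/z3_scene.png');b=cv2.resize(a[190:290,210:310],None,fx=4,fy=4)
cv2.imwrite('pics/z3.png',np.hstack([b,cv2.resize(cv2.imread('pics/z3_wrist.png')[180:340,160:360],(500,400))[:,:390]]))"
```

```text
20.95 [ 0.448  -0.1416  0.0407] 141.15 F [ 1.65 -1.86 12.47] M [-0.361 -0.362 -0.051] w 0.0535
```

View pics/z3.png

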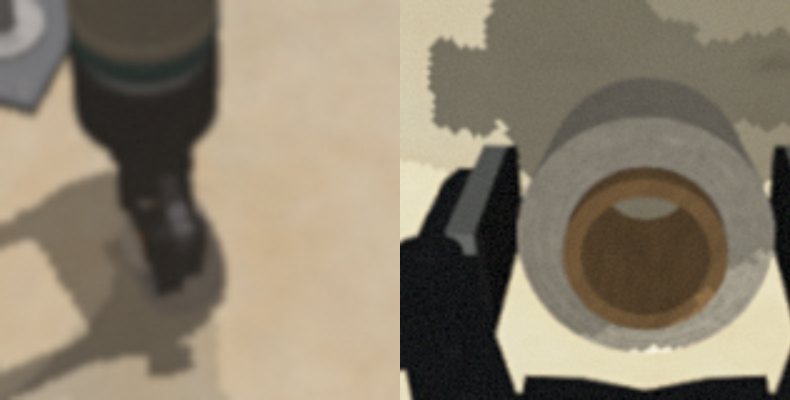

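```bash
cat >> h.py <<'E'
def wproj(P,p,q):
    H=W["hand_eye"];R=rot(q);t=R.T@(np.asarray(P)-p);c=H[:3,:3].T@(t-H[:3,3])
    th=np.arctan2(np.hypot(c[0],c[1]),c[2]);ph=np.arctan2(c[1],c[0])
    return np.array([W["cx"]+W["fx"]*th*np.cos(ph),W["cy"]+W["fy"]*th*np.sin(ph)])
E
python3 - <<'E'
from h import *
w=np.load("z3.npy");p,q=w[:3],w[3:];R=rot(q)
f=lambda u,v:(160+(u-400)/2.5,180+v/2.5)
P=wcast(f(645,248),.058,p,q);print(P,R.T@(P-p))
# tilt hypotheses: axis tilt by a (top toward tool+x) keep core top centre fixed along ray at height .058
ax=R[:,0]
for deg in (-20,-10,0,10,20):
    a=np.radians(deg);d=np.array([0,0,1])*np.cos(a)+ax*np.sin(a)   # up axis
    e=ax*np.cos(a)-np.array([0,0,1])*np.sin(a)
    bot=P-d*.058
    print(deg,[((wproj(X,p,q)-[160,180])*2.5+[400,0]).round(0) for X in (P+e*.0127,P-e*.0127,bot+e*.0127,bot-e*.0127,P-d*.008+e*.027,bot+e*.027,P-d*.008-e*.027)])
E
```

```text
[ 0.45327631 -0.14652019  0.058     ] [-0.00737296 -0.00052498 -0.01717012]
-20 [array([645., 209.]), array([645., 282.]), array([645.,  21.]), array([645.,  96.]), array([645., 126.]), array([645., -28.]), array([645., 286.])]
-10 [array([645., 201.]), array([645., 290.]), array([645.,  49.]), array([645., 130.]), array([645., 115.]), array([645.,  -1.]), array([645., 305.])]
0 [array([645., 194.]), array([645., 297.]), array([645.,  81.]), array([645., 166.]), array([645., 109.]), array([645.,  29.]), array([645., 324.])]
10 [array([645., 189.]), array([645., 303.]), array([645., 114.]), array([644., 202.]), array([645., 108.]), array([645.,  62.]), array([645., 341.])]
20 [array([645., 186.]), array([645., 307.]), array([645., 149.]), array([644., 239.]), array([645., 111.]), array([645.,  97.]), array([645., 356.])]
```

The model check puts the roll at about 75°, leaning slightly toward +x, with its lower edge on the bench. I'll walk it round that edge.

{"op": "servo_tool", "data": {
  "increments": [
    {"slide": [-0.003, 0, 0.0005], "spin": 0},
    {"slide": [-0.003, 0, 0.001], "spin": 0},
    {"slide": [-0.003, 0, 0.001], "spin": 0},
    {"slide": [0, 0, 0], "spin": 0}
  ]
}}

```text
clock: 21.45
position: [0.454, -0.1465, 0.0373]
ee_rot: [0.004, 0.333, 0.943, -0.0]
contact_force: [2.1, -1.8, 7.8]
width: 0.0536
```

```bash
python3 -c "
from h import *
look('z4',('wrist',))
cv2.imwrite('pics/z4.png',np.hstack([cv2.resize(cv2.imread(f'pics/{t}_wrist.png')[180:340,160:360],(500,400))[:,:390] for t in ('z3','z4')]))"
```

```text
21.45 [ 0.454  -0.1465  0.0373] 141.13 F [ 2.08 -1.85  7.83] M [-0.225 -0.302 -0.045] w 0.0536
```

View pics/z4.png

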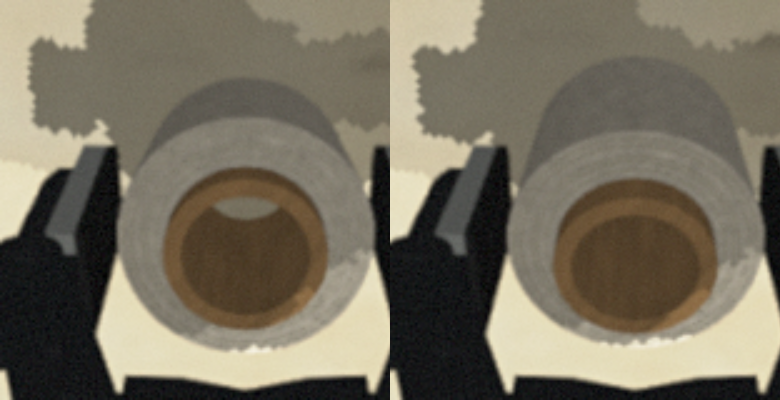

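Tilt is down to about 7°, so I'll continue.

{"op": "servo_tool", "data": {
  "increments": [
    {"slide": [-0.003, 0, 0.001], "spin": 0},
    {"slide": [-0.003, 0, 0.001], "spin": 0},
    {"slide": [-0.001, 0, 0], "spin": 0},
    {"slide": [0, 0, 0], "spin": 0}
  ]
}}

```text
clock: 21.9
position: [0.4562, -0.148, 0.0353]
ee_rot: [0.001, 0.333, 0.943, 0.001]
contact_force: [-2.8, 4.7, 14.1]
width: 0.0535
```

{"op": "servo_tool", "data": {
  "increments": [
    {"slide": [0, 0, 0], "spin": 0},
    {"slide": [0, 0, 0], "spin": 0},
    {"slide": [0, 0, 0], "spin": 0},
    {"slide": [0, 0, 0], "spin": 0},
    {"slide": [0, 0, -0.02], "spin": 0},
    {"slide": [0, 0, -0.03], "spin": 0},
    {"slide": [0, 0, -0.04], "spin": 0},
    {"slide": [0, 0, 0], "spin": 0}
  ],
  "hand": 0.85
}}

```text
clock: 22.7
position: [0.4591, -0.1506, 0.1272]
ee_rot: [0.005, 0.333, 0.943, -0.001]
contact_force: [0.3, -0.6, 0.7]
width: 0.0725
```

```bash
python3 -c "
from h import *
look('A',('wrist','scene'))
a=cv2.imread('pics/A_scene.png');b=cv2.resize(a[190:290,210:310],None,fx=4,fy=4)
cv2.imwrite('pics/A.png',np.hstack([b,cv2.resize(cv2.imread('pics/A_wrist.png')[180:340,160:360],(500,400))[:,:390]]))"
```

```text
22.7 [ 0.4591 -0.1506  0.1272] 141.15 F [ 0.26 -0.59  0.75] M [ 0.    -0.051 -0.036] w 0.0725
```

View pics/A.png

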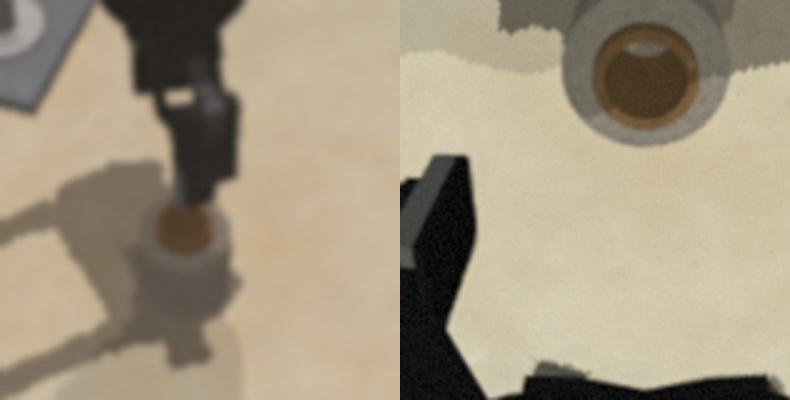

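The roll stands alone with the core end up. Next I'll find its axis from the core rim.

```bash
cat >> h.py <<'E'
def ring(tag,roi):
    im=cv2.imread(f"pics/{tag}_wrist.png");x0,x1,y0,y1=roi
    hsv=cv2.cvtColor(im,cv2.COLOR_BGR2HSV);m=((hsv[...,1]>95)&(hsv[...,0]>5)&(hsv[...,0]<25)&(hsv[...,2]>40)).astype(np.uint8)
    k=np.zeros_like(m);k[y0:y1,x0:x1]=m[y0:y1,x0:x1]
    cs,_=cv2.findContours(k,cv2.RETR_EXTERNAL,cv2.CHAIN_APPROX_NONE);c=max(cs,key=cv2.contourArea)
    return cv2.fitEllipse(cv2.convexHull(c))
E
python3 - <<'E'
from h import *
w=np.load("A.npy");p,q=w[:3],w[3:];R=rot(q)
e=ring("A",(200,320,150,260));print(e)
f=lambda u,v:(160+(u-400)/2.5,180+v/2.5)
for uv in [e[0],f(646,75)]:
    P=wcast(uv,.058,p,q);print("top",P,R.T@(P-p))
# eye ring outer edges left/right/top/bot
for u,v in [(593,75),(699,75),(646,21),(646,130)]: 
    P=wcast(f(u,v),.058,p,q);print(P.round(4),(R.T@(P-p)).round(4))
im=cv2.imread("pics/A_wrist.png")
E
```

```text
((257.84991455078125, 210.05865478515625), (41.50185775756836, 41.8528938293457), 44.662532806396484)
top [ 0.46196903 -0.15361331  0.058     ] [-0.00340649 -0.00066749  0.06926869]
top [ 0.46219376 -0.15325716  0.058     ] [-0.00335809 -0.00024916  0.06926915]
[ 0.4521 -0.1659  0.058 ] [-0.0034 -0.0164  0.0692]
[ 0.4723 -0.1407  0.058 ] [-0.0034  0.0159  0.0693]
[ 0.4488 -0.1425  0.058 ] [ 0.0139 -0.0003  0.0691]
[ 0.4767 -0.1649  0.058 ] [-0.022  -0.0002  0.0695]
```

View pics/A_wrist.png

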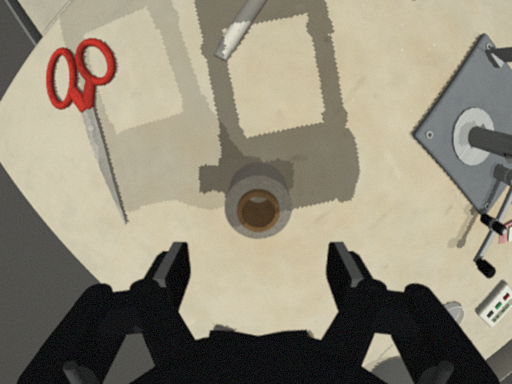

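{"op": "servo_tool", "data": {
  "increments": [
    {"slide": [-0.005, -0.0005, 0.02], "spin": 0},
    {"slide": [0, 0, 0.03], "spin": 0},
    {"slide": [0, 0, 0.03], "spin": 0},
    {"slide": [0, 0, 0.02], "spin": 0},
    {"slide": [0, 0, 0.008], "spin": 0},
    {"slide": [0, 0, 0], "spin": 0},
    {"slide": [0, 0, 0], "spin": 0}
  ]
}}

```text
clock: 23.5
position: [0.4594, -0.1525, 0.0148]
ee_rot: [-0.0, 0.333, 0.943, 0.0]
contact_force: [0.9, 0.3, -0.8]
width: 0.0726
```

```bash
python3 -c "
from h import *
look('B',('wrist',))"
```

```text
23.5 [ 0.4594 -0.1525  0.0148] 141.15 F [ 0.95  0.27 -0.78] M [ 0.01  -0.021 -0.017] w 0.0726
```

View pics/B_wrist.png

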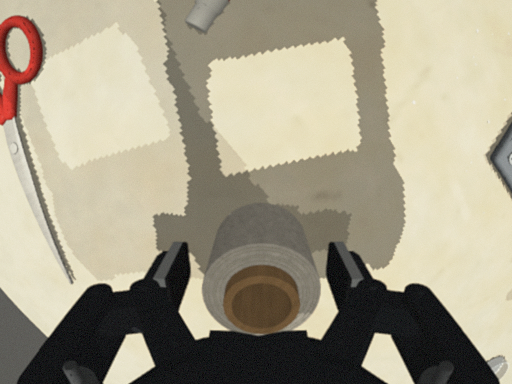

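{"op": "servo_tool", "data": {
  "increments": [
    {"slide": [-0.004, 0.0005, -0.004], "spin": 0},
    {"slide": [0, 0, 0], "spin": 0},
    {"slide": [0, 0, 0], "spin": 0}
  ]
}}

```text
clock: 23.85
position: [0.4634, -0.1549, 0.0196]
ee_rot: [0.001, 0.333, 0.943, -0.0]
contact_force: [-0.8, 0.2, 0.2]
width: 0.0729
```

Run:
```python
from h import *
look('B2',('wrist',))
w=np.load("B2.npy");p,q=w[:3],w[3:];R=rot(q)
e=ring("B2",(200,320,250,345));print(e)
P=wcast(e[0],.058,p,q);print(P,R.T@(P-p))
for du,dv in [(-1,0),(1,0),(0,1)]:
    P=wcast((e[0][0]+du*e[1][1]/2,e[0][1]+dv*e[1][0]/2),.058,p,q);print(R.T@(P-p))
```

```text
23.85 [ 0.4634 -0.1549  0.0196] 141.15 F [-0.81  0.16  0.21] M [ 0.036  0.02  -0.049] w 0.0729
((259.5977783203125, 284.9095458984375), (69.21681213378906, 75.35411071777344), 89.6500015258789)
[ 0.46017358 -0.15216249  0.058     ] [ 0.00419135  0.00013124 -0.03837183]
[ 0.00393302 -0.01581124 -0.03837955]
[ 0.00393835  0.01610153 -0.0383631 ]
[-0.01577514  0.0002233  -0.0383327 ]
```

{"op": "servo_tool", "data": {
  "increments": [
    {"slide": [0, 0, 0], "spin": 0},
    {"slide": [0, 0, 0], "spin": 0},
    {"slide": [0, 0, 0], "spin": 0},
    {"slide": [0, 0, 0], "spin": 0},
    {"slide": [0, 0, 0], "spin": 0}
  ],
  "hand": 0.45,
  "newtons": 60
}}

```text
clock: 24.4
position: [0.4629, -0.1546, 0.0193]
ee_rot: [0.0, 0.333, 0.943, 0.0]
contact_force: [-0.3, 0.3, 5.6]
width: 0.0531
```

{"op": "servo_tool", "data": {
  "increments": [
    {"slide": [0, 0, -0.01], "spin": 0},
    {"slide": [0, 0, -0.03], "spin": 0},
    {"slide": [0, 0, -0.04], "spin": 0},
    {"slide": [0, 0, -0.036], "spin": 0},
    {"slide": [-0.002, 0.02, 0], "spin": 0},
    {"slide": [-0.002, 0.03, 0], "spin": 0},
    {"slide": [-0.002, 0.03, 0], "spin": 0},
    {"slide": [-0.002, 0.03, 0], "spin": 0}
  ]
}}

```text
clock: 25.2
position: [0.5382, -0.0731, 0.1351]
ee_rot: [-0.0, 0.333, 0.943, -0.0]
contact_force: [0.8, -0.0, -0.5]
width: 0.0529
```

{"op": "servo_tool", "data": {
  "increments": [
    {"slide": [-0.003, 0.03, 0], "spin": 0},
    {"slide": [-0.003, 0.03, 0], "spin": 0},
    {"slide": [-0.002, 0.03, 0], "spin": 0},
    {"slide": [-0.002, 0.027, 0], "spin": 0},
    {"slide": [0, 0, 0], "spin": 0},
    {"slide": [0, 0, 0], "spin": 0}
  ]
}}

```text
clock: 25.8
position: [0.6186, 0.0113, 0.1344]
ee_rot: [-0.001, 0.332, 0.943, -0.0]
contact_force: [0.4, -1.0, -1.3]
width: 0.0533
```

```bash
python3 -c "
from h import *
look('D',('wrist',))"
```

```text
25.8 [0.6186 0.0113 0.1344] 141.22 F [ 0.38 -0.96 -1.33] M [-0.027  0.029  0.027] w 0.0533
```

View pics/D_wrist.png

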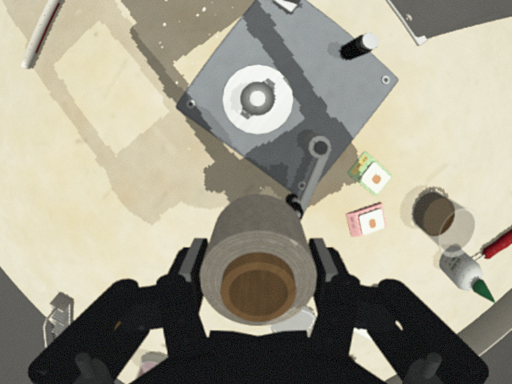

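The view shows the spindle tip at (258,98), concentric with the platter, with the brake arm clear of the path. I'll compute the offset from the roll axis to the spindle.

Run:
```python
from h import *
a=cv2.imread("pics/D_wrist.png");cv2.imwrite("pics/D_c.png",np.hstack([cv2.resize(a[55:145,210:310],None,fx=4,fy=4,interpolation=cv2.INTER_CUBIC),cv2.resize(a[240:330,205:305],None,fx=4,fy=4,interpolation=cv2.INTER_CUBIC)]))
w=np.load("D.npy");p,q=w[:3],w[3:];R=rot(q)
g=cv2.cvtColor(a,cv2.COLOR_BGR2HSV)
m=((g[...,2]>200)&(g[...,1]<40)).astype(np.uint8);k=np.zeros_like(m);k[60:140,215:300]=m[60:140,215:300]
cs,_=cv2.findContours(k,cv2.RETR_EXTERNAL,cv2.CHAIN_APPROX_NONE);c=max(cs,key=cv2.contourArea);e=cv2.fitEllipse(cv2.convexHull(c));print(e)
for uv,z in [(e[0],.016),((258,98),.097)]:
    P=wcast(uv,z,p,q);print(P,(R.T@(P-p)))
e=ring("D",(205,310,245,330));print(e)
zt=.058+p[2]-.0193
for du,dv in [(-1,0),(1,0),(0,1),(0,-1),(0,0)]:
    P=wcast((e[0][0]+du*e[1][1]/2,e[0][1]+dv*e[1][0]/2),zt,p,q);print(R.T@(P-p))
```

```text
((257.36602783203125, 98.9758529663086), (68.76947021484375, 69.63753509521484), 93.4971923828125)
[0.55569104 0.06004386 0.016     ] [ 0.07944143 -0.00124374  0.11846352]
[0.55605509 0.06060492 0.097     ] [ 0.07960299 -0.0006822   0.03746286]
((257.77947998046875, 286.85943603515625), (68.80171203613281, 75.7271728515625), 88.98851013183594)
[ 0.00307963 -0.01668759 -0.03867509]
[ 0.0031769   0.01541342 -0.03871614]
[-0.01653558 -0.00060371 -0.03871847]
[ 0.02023483 -0.00065602 -0.03867574]
[ 0.00339285 -0.00063198 -0.03869531]
```

View pics/D_c.png

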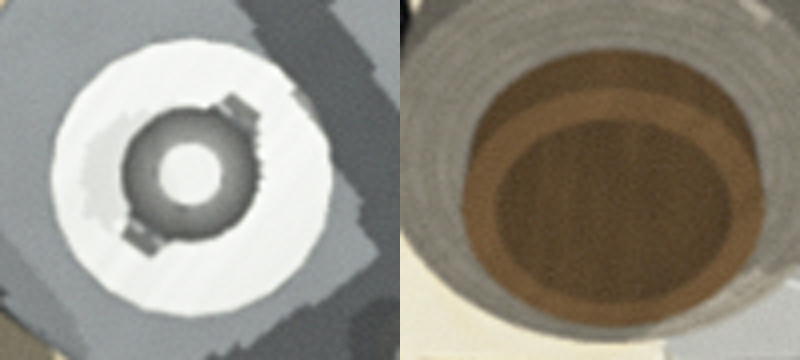

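Run:
```python
from h import *
w=np.load("D.npy");p,q=w[:3],w[3:];R=rot(q);zt=.058+p[2]-.0193
for uv,z in [((258.1,292.8),zt),((258.2,291.7),zt),((257.4,98.2),.097),((257.4,99),.016)]:
    P=wcast(uv,z,p,q);print(P,(R.T@(P-p)))
```

```text
[0.61820055 0.0110514  0.17306957] [ 0.00020844 -0.00049073 -0.03869919]
[0.61776107 0.01145754 0.17306957] [ 0.00080542 -0.00044935 -0.03869855]
[0.55592683 0.06025188 0.097     ] [ 0.07948187 -0.00103776  0.03746318]
[0.55572583 0.06005346 0.016     ] [ 0.07942032 -0.00121446  0.11846346]
```

{"op": "servo_tool", "data": {
  "increments": [
    {"slide": [0.02, 0, 0], "spin": 0},
    {"slide": [0.025, 0, 0], "spin": 0},
    {"slide": [0.02, 0, 0], "spin": 0},
    {"slide": [0.014, 0, 0], "spin": 0},
    {"slide": [0, 0, 0], "spin": 0},
    {"slide": [0, 0, 0], "spin": 0},
    {"slide": [0, 0, 0], "spin": 0}
  ]
}}

```text
clock: 26.55
position: [0.5586, 0.0597, 0.135]
ee_rot: [0.001, 0.333, 0.943, 0.0]
contact_force: [0.5, -0.7, -1.5]
width: 0.0531
```

```bash
python3 -c "
from h import *
look('E1',('wrist','top','scene'))
R=rot(np.load('E1.npy')[3:]);p=np.load('E1.npy')[:3]
print(R.T@(np.array([.5564,.0607,p[2]])-p))
a=cv2.imread('pics/E1_scene.png');b=cv2.resize(a[130:230,160:260],None,fx=4,fy=4)
cv2.imwrite('pics/E1.png',b)"
```

```text
26.55 [0.5586 0.0597 0.135 ] 141.11 F [ 0.48 -0.72 -1.47] M [ 0.023 -0.005  0.014] w 0.0531
[ 2.36451202e-03 -6.39176395e-04 -3.63228838e-06]
```

View pics/E1.png

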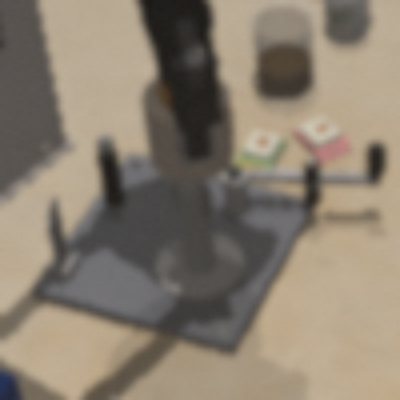

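View pics/E1_wrist.png

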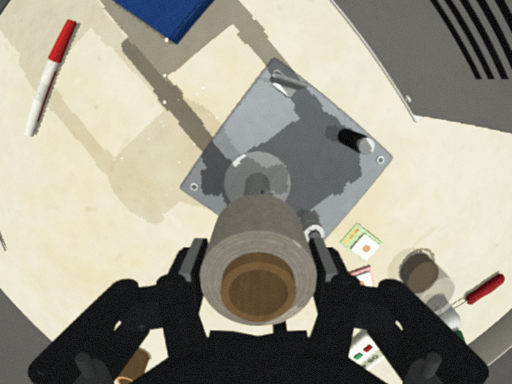

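{"op": "servo_tool", "data": {
  "increments": [
    {"slide": [0.002, -0.0003, 0], "spin": 0},
    {"slide": [0, 0, 0.008], "spin": 0},
    {"slide": [0, 0, 0.008], "spin": 0},
    {"slide": [0, 0, 0.006], "spin": 0},
    {"slide": [0, 0, 0], "spin": 0}
  ]
}}

```text
clock: 27.2
position: [0.5548, 0.0615, 0.1113]
ee_rot: [-0.001, 0.333, 0.943, -0.0]
contact_force: [-0.2, -0.2, -1.2]
width: 0.0534
```

```bash
python3 -c "
from h import *
look('E2',())"
```

```text
27.2 [0.5548 0.0615 0.1113] 141.15 F [-0.2  -0.18 -1.19] M [0.055 0.015 0.013] w 0.0534
```

{"op": "servo_tool", "data": {
  "increments": [
    {"slide": [0, 0, 0.003], "spin": 0},
    {"slide": [0, 0, 0.003], "spin": 0},
    {"slide": [0, 0, 0.002], "spin": 0},
    {"slide": [0, 0, 0], "spin": 0}
  ]
}}

```text
clock: 27.6
position: [0.5557, 0.0615, 0.1046]
ee_rot: [-0.0, 0.333, 0.943, -0.0]
contact_force: [-0.7, -1.2, -1.6]
width: 0.0529
```

```bash
python3 -c "
from h import *
look('E3',('scene',))
a=cv2.imread('pics/E3_scene.png');b=cv2.resize(a[130:230,160:260],None,fx=4,fy=4)
cv2.imwrite('pics/E3.png',b)"
```

```text
27.6 [0.5557 0.0615 0.1046] 141.15 F [-0.7  -1.17 -1.64] M [-0.025 -0.053 -0.003] w 0.0529
```

View pics/E3.png

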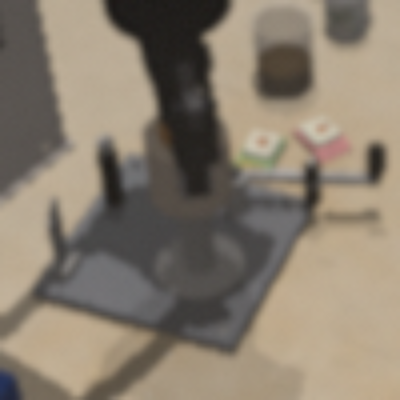

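The bore is already past the cone with no side load. I'll keep sliding it down and watch the force.

{"op": "servo_tool", "data": {
  "increments": [
    {"slide": [0, 0, 0.004], "spin": 0},
    {"slide": [0, 0, 0.004], "spin": 0},
    {"slide": [0, 0, 0.004], "spin": 0},
    {"slide": [0, 0, 0.004], "spin": 0},
    {"slide": [0, 0, 0], "spin": 0}
  ]
}}

```text
clock: 28.15
position: [0.5558, 0.0615, 0.0881]
ee_rot: [-0.0, 0.333, 0.943, 0.0]
contact_force: [-0.5, 0.2, -2.9]
width: 0.0532
```

```bash
python3 -c "
from h import *
look('E4',())"
```

```text
28.15 [0.5558 0.0615 0.0881] 141.14 F [-0.55  0.2  -2.93] M [ 0.059 -0.115 -0.02 ] w 0.0532
```

{"op": "servo_tool", "data": {
  "increments": [
    {"slide": [0, 0, 0.005], "spin": 0},
    {"slide": [0, 0, 0.006], "spin": 0},
    {"slide": [0, 0, 0.006], "spin": 0},
    {"slide": [0, 0, 0.006], "spin": 0},
    {"slide": [0, 0, 0], "spin": 0}
  ]
}}

```text
clock: 28.65
position: [0.5554, 0.0616, 0.0642]
ee_rot: [-0.001, 0.333, 0.943, -0.0]
contact_force: [0.5, 0.4, -4.5]
width: 0.0528
```

```bash
python3 -c "
from h import *
look('E5',('scene','wrist'))
a=cv2.imread('pics/E5_scene.png');b=cv2.resize(a[130:230,160:260],None,fx=4,fy=4)
cv2.imwrite('pics/E5.png',np.hstack([b,cv2.resize(cv2.imread('pics/E5_wrist.png')[180:340,160:360],(500,400))[:,:390]]))"
```

```text
28.65 [0.5554 0.0616 0.0642] 141.14 F [ 0.54  0.41 -4.48] M [ 0.028 -0.053 -0.03 ] w 0.0528
```

View pics/E5.png

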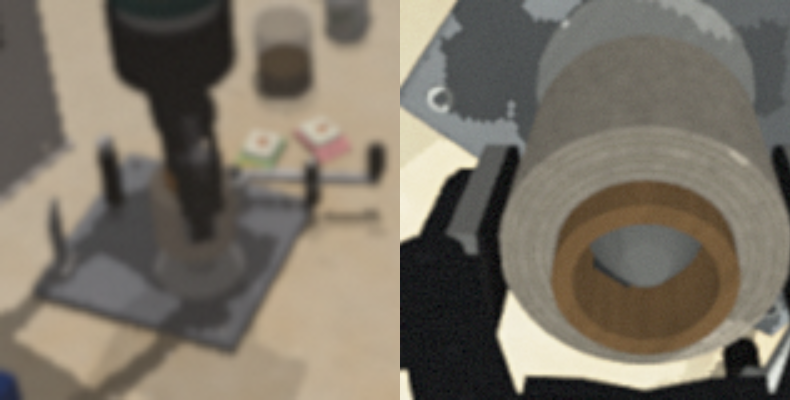

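{"op": "servo_tool", "data": {
  "increments": [
    {"slide": [0, 0, 0.006], "spin": 0},
    {"slide": [0, 0, 0.006], "spin": 0},
    {"slide": [0, 0, 0.006], "spin": 0},
    {"slide": [0, 0, 0.004], "spin": 0},
    {"slide": [0, 0, 0], "spin": 0}
  ]
}}

```text
clock: 29.25
position: [0.5556, 0.0616, 0.0428]
ee_rot: [-0.0, 0.333, 0.943, 0.0]
contact_force: [0.7, -0.6, -4.2]
width: 0.0528
```

{"op": "servo_tool", "data": {
  "increments": [
    {"slide": [0, 0, 0.003], "spin": 0},
    {"slide": [0, 0, 0.002], "spin": 0},
    {"slide": [0, 0, 0.001], "spin": 0},
    {"slide": [0, 0, 0], "spin": 0}
  ]
}}

```text
clock: 29.65
position: [0.555, 0.0616, 0.0367]
ee_rot: [-0.001, 0.333, 0.943, -0.0]
contact_force: [-0.1, 0.3, -7.5]
width: 0.0528
```

```bash
python3 -c "
from h import *
look('E6',('wrist',))"
```

```text
29.65 [0.555  0.0616 0.0367] 141.14 F [-0.1   0.32 -7.48] M [ 0.06  -0.03   0.009] w 0.0528
```

View pics/E6_wrist.png

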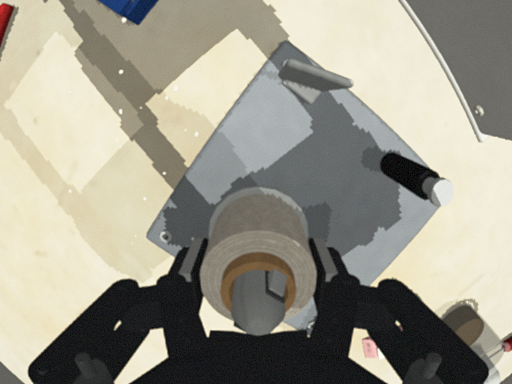

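{"op": "servo_tool", "data": {
  "increments": [
    {"slide": [0, 0, 0.001], "spin": 0},
    {"slide": [0, 0, 0.001], "spin": 0},
    {"slide": [0, 0, 0], "spin": 0}
  ]
}}

```text
clock: 30.0
position: [0.5563, 0.0614, 0.0361]
ee_rot: [0.0, 0.333, 0.943, 0.0]
contact_force: [0.6, 0.8, -1.1]
width: 0.0529
```

```bash
python3 -c "
from h import *
look('E7',())"
```

```text
30.0 [0.5563 0.0614 0.0361] 141.15 F [ 0.59  0.81 -1.08] M [-0.011  0.011 -0.01 ] w 0.0529
```

{"op": "servo_tool", "data": {
  "increments": [
    {"slide": [0, 0, 0.001], "spin": 0},
    {"slide": [0, 0, 0.001], "spin": 0},
    {"slide": [0, 0, 0], "spin": 0}
  ]
}}

```text
clock: 30.3
position: [0.5565, 0.0615, 0.0353]
ee_rot: [0.001, 0.333, 0.943, 0.0]
contact_force: [-1.7, -0.1, 6.7]
width: 0.0529
```

```bash
python3 -c "
from h import *
look('E8',('wrist','scene'))
a=cv2.imread('pics/E8_scene.png');b=cv2.resize(a[130:230,160:260],None,fx=4,fy=4)
cv2.imwrite('pics/E8.png',np.hstack([b,cv2.resize(cv2.imread('pics/E8_wrist.png')[180:340,160:360],(500,400))[:,:390]]))"
```

```text
30.3 [0.5565 0.0615 0.0353] 141.15 F [-1.68 -0.08  6.73] M [-0.083  0.369 -0.055] w 0.0529
```

View pics/E8.png

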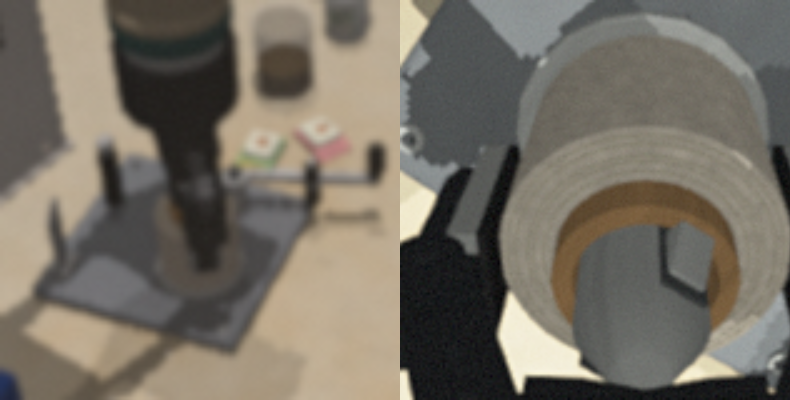

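Resistance starts at z=0.0353, the expected home height, and the visible catch at (690,260) is out over the rim. I'll press a little firmer and then check.

{"op": "servo_tool", "data": {
  "increments": [
    {"slide": [0, 0, 0.001], "spin": 0},
    {"slide": [0, 0, 0.001], "spin": 0},
    {"slide": [0, 0, 0], "spin": 0}
  ]
}}

```text
clock: 30.7
position: [0.5565, 0.0614, 0.0353]
ee_rot: [0.001, 0.333, 0.943, 0.0]
contact_force: [-5.8, 0.4, 19.3]
width: 0.0527
```

```bash
python3 -c "
from h import *
look('E9',())"
```

```text
30.7 [0.5565 0.0614 0.0353] 141.16 F [-5.76  0.41 19.29] M [-0.22   1.071 -0.067] w 0.0527
```

{"op": "servo_tool", "data": {
  "increments": [
    {"slide": [0, 0, -0.001], "spin": 0},
    {"slide": [0, 0, 0], "spin": 0},
    {"slide": [0, 0, 0], "spin": 0},
    {"slide": [0, 0, 0], "spin": 0},
    {"slide": [0, 0, -0.02], "spin": 0},
    {"slide": [0, 0, -0.04], "spin": 0},
    {"slide": [0, 0, -0.04], "spin": 0},
    {"slide": [0, 0, 0], "spin": 0}
  ],
  "hand": 0.85
}}

```text
clock: 31.5
position: [0.5599, 0.0615, 0.138]
ee_rot: [0.005, 0.333, 0.943, 0.002]
contact_force: [0.8, 1.1, 1.6]
width: 0.0729
```

{"op": "servo_tool", "data": {
  "increments": [
    {"slide": [-0.04, 0, 0], "spin": 0},
    {"slide": [-0.04, 0, 0], "spin": 0},
    {"slide": [0, 0, 0], "spin": 0},
    {"slide": [0, 0, 0], "spin": 0}
  ]
}}

```text
clock: 31.9
position: [0.6177, 0.0109, 0.1313]
ee_rot: [-0.001, 0.333, 0.943, -0.0]
contact_force: [-0.6, -0.5, -0.1]
width: 0.0727
```

Run:
```python
from h import *
look('F',('wrist','scene'))
w=np.load("F.npy");p,q=w[:3],w[3:]
e=ring("F",(150,350,30,250));print(e);print(wcast(e[0],.074,p,q))
a=cv2.imread('pics/F_wrist.png');u,v=map(int,e[0]);c=a[max(0,v-60):v+60,u-60:u+60];cv2.imwrite('pics/F_c.png',cv2.resize(c,None,fx=5,fy=5,interpolation=cv2.INTER_CUBIC))
```

```text
31.9 [0.6177 0.0109 0.1313] 141.07 F [-0.62 -0.46 -0.06] M [-0.056  0.007  0.022] w 0.0727
((260.9601135253906, 102.14796447753906), (42.84905242919922, 46.65720748901367), 52.983150482177734)
[0.55848269 0.06032104 0.074     ]
```

View pics/F_wrist.png

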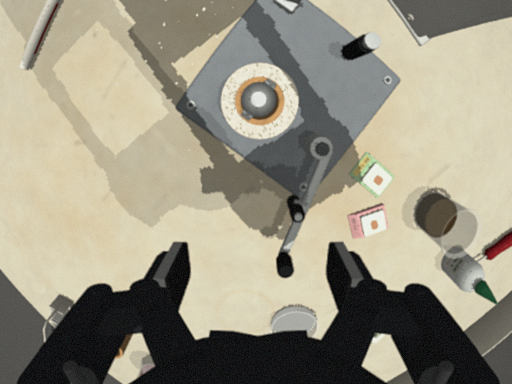

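View pics/F_c.png

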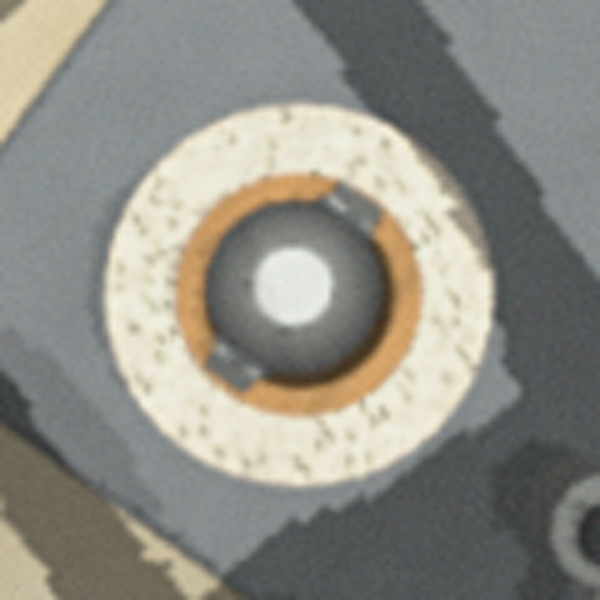

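Both catches are visible out over the core rim at crop (352,207) and (235,367), and the roll is concentric and home. Next I'll locate the knob and pivot for the brake swing.

Run:
```python
from h import *
a=cv2.imread('pics/F_wrist.png');cv2.imwrite('pics/F_k.png',cv2.resize(a[130:290,250:350],None,fx=3.7,fy=3.7,interpolation=cv2.INTER_CUBIC))
w=np.load("F.npy");p,q=w[:3],w[3:];R=rot(q)
for n,uv,z in [("pivot",(320.5,149.5),.051),("knobtop",(286,265),.070),("knobtop2",(286,268),.070)]:
    P=wcast(uv,z,p,q);print(n,P,R.T@(P-p))
print(wproj([.6175,.0753,.051],p,q),wproj([.674,-.0065,.07],p,q),wproj([.674,-.0065,.044],p,q))
print(manip.get_state()["qpos"])
```

```text
pivot [0.61472926 0.07392471 0.051     ] [0.04172965 0.04722424 0.08033897]
knobtop [ 0.66818006 -0.00184531  0.07      ] [-0.04741256  0.0218443   0.06113978]
knobtop2 [ 0.67047875 -0.00353877  0.07      ] [-0.05026485  0.0219713   0.0611323 ]
[323.97598575 151.23607347] [285.63227317 272.76416198] [283.26305166 256.89495263]
[-9.38408050e-02  4.06882395e-01  1.56195044e+00  5.42746367e-04
  1.17579010e+00 -9.86757693e-01]
```

View pics/F_k.png

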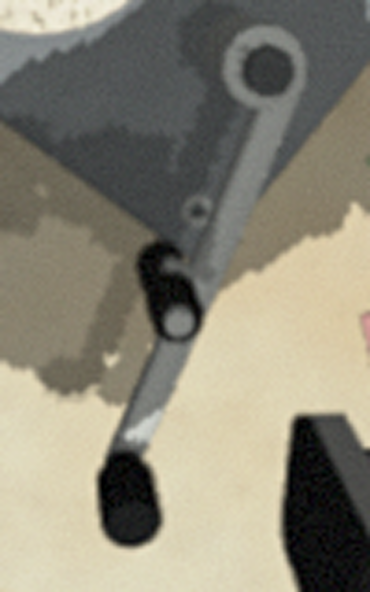

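{"op": "servo_tool", "data": {
  "increments": [
    {"slide": [-0.027, 0.011, 0], "spin": 0},
    {"slide": [-0.026, 0.0106, 0], "spin": 0},
    {"slide": [0, 0, 0.02], "spin": 7.5},
    {"slide": [0, 0, 0.015], "spin": 7.5},
    {"slide": [0, 0, 0], "spin": 0},
    {"slide": [0, 0, 0], "spin": 0},
    {"slide": [0, 0, 0], "spin": 0}
  ],
  "hand": 0.42
}}

```text
clock: 32.7
position: [0.6732, -0.0047, 0.0989]
ee_rot: [0.001, 0.452, 0.892, 0.0]
contact_force: [-0.7, 0.4, 0.3]
width: 0.0359
```

Run:
```python
from h import *
look('G',('wrist',))
w=np.load("G.npy");p,q=w[:3],w[3:];R=rot(q)
print(R.T@(np.array([.6725,-.0055,p[2]])-p),wproj([.6725,-.0055,.07],p,q))
```

```text
32.7 [ 0.6732 -0.0047  0.0989] 126.29 F [-0.7   0.4   0.35] M [ 0.006  0.005 -0.023] w 0.0359
[-2.47695113e-04 -1.02859019e-03 -1.03516022e-06] [257.00537558 228.0789404 ]
```

View pics/G_wrist.png

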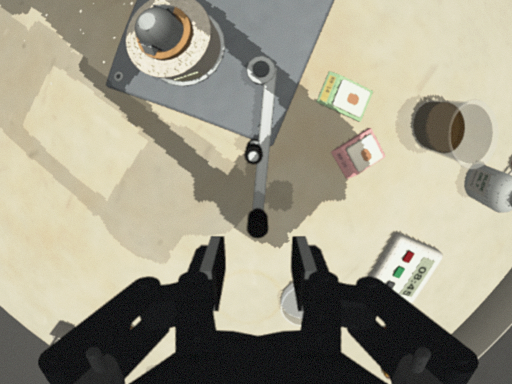

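The knob is centred between the fingers at (258,226). I'll go down around it and narrow the jaws into a loose cage.

{"op": "servo_tool", "data": {
  "increments": [
    {"slide": [0, 0, 0.02], "spin": 0},
    {"slide": [0, 0, 0.02], "spin": 0},
    {"slide": [0, 0, 0.008], "spin": 0},
    {"slide": [0, 0, 0], "spin": 0}
  ]
}}

```text
clock: 33.15
position: [0.6723, -0.005, 0.0491]
ee_rot: [-0.001, 0.453, 0.892, -0.0]
contact_force: [-0.8, -1.2, 0.2]
width: 0.0361
```

{"op": "servo_tool", "data": {
  "increments": [
    {"slide": [0, 0, 0], "spin": 0},
    {"slide": [0, 0, 0], "spin": 0}
  ],
  "hand": 0.26
}}

```text
clock: 33.35
position: [0.6739, -0.0052, 0.0511]
ee_rot: [0.001, 0.453, 0.892, 0.0]
contact_force: [0.6, 0.8, 0.5]
width: 0.0222
```

{"op": "servo_tool", "data": {
  "increments": [
    {"slide": [0.0002, -0.007, 0], "spin": 4},
    {"slide": [0.0002, -0.007, 0], "spin": 4},
    {"slide": [0.0002, -0.007, 0], "spin": 4},
    {"slide": [0.0002, -0.007, 0], "spin": 4},
    {"slide": [0.0002, -0.007, 0], "spin": 4},
    {"slide": [0.0002, -0.007, 0], "spin": 4},
    {"slide": [0, 0, 0], "spin": 0}
  ]
}}

```text
clock: 34.05
position: [0.6349, -0.0226, 0.0509]
ee_rot: [0.0, 0.628, 0.778, 0.0]
contact_force: [-0.4, -0.2, -0.2]
width: 0.0224
```

Run:
```python
from h import *
look('H',('wrist',))
p=np.load("H.npy")[:3];d=p[:2]-[.616,.0745];print(np.hypot(*d),np.degrees(np.arctan2(d[1],d[0])))
```

```text
34.05 [ 0.6349 -0.0226  0.0509] 102.14 F [-0.43 -0.17 -0.19] M [ 0.015 -0.015  0.041] w 0.0224
0.09893111808031244 -79.01221319307942
```

View pics/H_wrist.png

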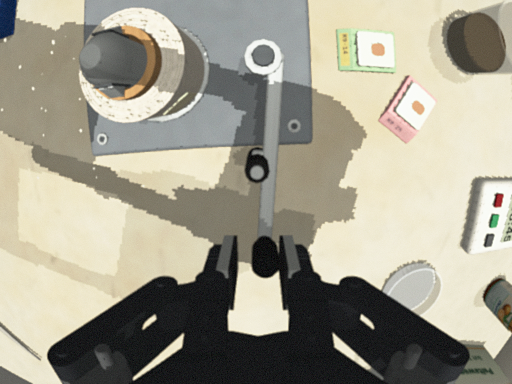

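The arm follows in the cage, so I'll continue.

{"op": "servo_tool", "data": {
  "increments": [
    {"slide": [0.0002, -0.007, 0], "spin": 4},
    {"slide": [0.0002, -0.007, 0], "spin": 4},
    {"slide": [0.0002, -0.007, 0], "spin": 4},
    {"slide": [0.0002, -0.007, 0], "spin": 4},
    {"slide": [0.0002, -0.007, 0], "spin": 4},
    {"slide": [0.0002, -0.007, 0], "spin": 4},
    {"slide": [0, 0, 0], "spin": 0}
  ]
}}

```text
clock: 34.8
position: [0.5932, -0.0226, 0.0503]
ee_rot: [0.0, 0.776, 0.631, 0.0]
contact_force: [0.4, -0.6, 0.4]
width: 0.0226
```

{"op": "servo_tool", "data": {
  "increments": [
    {"slide": [0.0002, -0.007, 0], "spin": 4},
    {"slide": [0.0002, -0.007, 0], "spin": 4},
    {"slide": [0.0002, -0.007, 0], "spin": 4},
    {"slide": [0.0002, -0.007, 0], "spin": 4},
    {"slide": [0.0002, -0.007, 0], "spin": 4},
    {"slide": [0, 0, 0], "spin": 0},
    {"slide": [0, 0, 0], "spin": 0}
  ]
}}

```text
clock: 35.5
position: [0.5617, -0.0101, 0.0501]
ee_rot: [0.0, 0.873, 0.487, 0.0]
contact_force: [0.3, 0.2, 0.3]
width: 0.0222
```

Run:
```python
from h import *
look('I',('wrist',))
p=np.load("I.npy")[:3];d=p[:2]-[.616,.0745];print(np.hypot(*d),np.degrees(np.arctan2(d[1],d[0])))
```

```text
35.5 [ 0.5617 -0.0101  0.0501] 58.32 F [0.28 0.15 0.35] M [-0.004 -0.001 -0.003] w 0.0222
0.10055101655923623 -122.6730544823323
```

View pics/I_wrist.png

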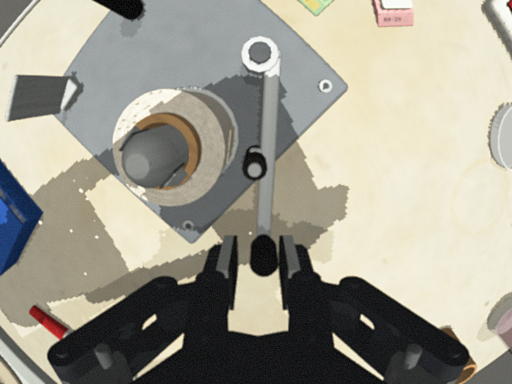

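{"op": "servo_tool", "data": {
  "increments": [
    {"slide": [0.0001, -0.0035, 0], "spin": 2},
    {"slide": [0.0001, -0.0035, 0], "spin": 2},
    {"slide": [0.0001, -0.0035, 0], "spin": 2},
    {"slide": [0.0001, -0.0035, 0], "spin": 2},
    {"slide": [0, 0, 0], "spin": 0}
  ]
}}

```text
clock: 36.05
position: [0.55, -0.0018, 0.0499]
ee_rot: [0.0, 0.905, 0.424, 0.0]
contact_force: [-0.1, 0.2, -0.1]
width: 0.0218
```

{"op": "servo_tool", "data": {
  "increments": [
    {"slide": [0.0001, -0.002, 0], "spin": 1},
    {"slide": [0.0001, -0.002, 0], "spin": 1},
    {"slide": [0, 0, 0], "spin": 0}
  ]
}}

```text
clock: 36.35
position: [0.5468, 0.001, 0.0499]
ee_rot: [0.0, 0.913, 0.408, 0.0]
contact_force: [0.1, -0.1, 1.0]
width: 0.0219
```

Run:
```python
from h import *
look('J',('wrist',))
p=np.load("J.npy")[:3];d=p[:2]-[.616,.0745];print(np.hypot(*d),np.degrees(np.arctan2(d[1],d[0])))
a=cv2.imread('pics/J_wrist.png');cv2.imwrite('pics/J_c.png',cv2.resize(a[20:300,100:330],None,fx=2.1,fy=2.1,interpolation=cv2.INTER_CUBIC))
```

```text
36.35 [0.5468 0.001  0.0499] 48.15 F [ 0.05 -0.08  1.03] M [-0.08  -0.051 -0.011] w 0.0219
0.10089634600085848 -133.26858684727463
```

View pics/J_c.png

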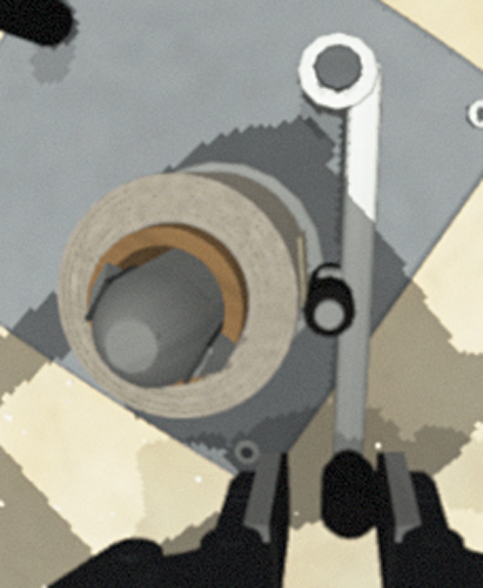

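The roller is nearly against the winding, at crop (330,305), so I'll go on in small steps until a force appears.

{"op": "servo_tool", "data": {
  "increments": [
    {"slide": [0, -0.0012, 0], "spin": 0.7},
    {"slide": [0, -0.0012, 0], "spin": 0.7},
    {"slide": [0, 0, 0], "spin": 0}
  ]
}}

```text
clock: 36.7
position: [0.5459, 0.0021, 0.0499]
ee_rot: [0.001, 0.918, 0.397, 0.001]
contact_force: [3.1, -3.3, -0.9]
width: 0.0221
```

{"op": "servo_tool", "data": {
  "increments": [
    {"slide": [0, -0.0012, 0], "spin": 0.7},
    {"slide": [0, -0.0012, 0], "spin": 0.7},
    {"slide": [0, 0, 0], "spin": 0}
  ]
}}

```text
clock: 37.0
position: [0.5458, 0.0026, 0.05]
ee_rot: [0.002, 0.923, 0.386, 0.002]
contact_force: [5.6, -6.4, -4.7]
width: 0.0223
```

Run:
```python
from h import *
look('K1',('wrist',))
p=np.load("K1.npy")[:3];d=p[:2]-[.616,.0745];print(np.hypot(*d),np.degrees(np.arctan2(d[1],d[0])))
a=cv2.imread('pics/K1_wrist.png');cv2.imwrite('pics/K_c.png',cv2.resize(a[20:300,100:330],None,fx=2.1,fy=2.1,interpolation=cv2.INTER_CUBIC))
```

```text
37.0 [0.5458 0.0026 0.05  ] 45.37 F [ 5.63 -6.42 -4.7 ] M [-1.022 -0.892 -0.056] w 0.0223
0.10049632058905011 -134.3406635056921
```

View pics/K_c.png

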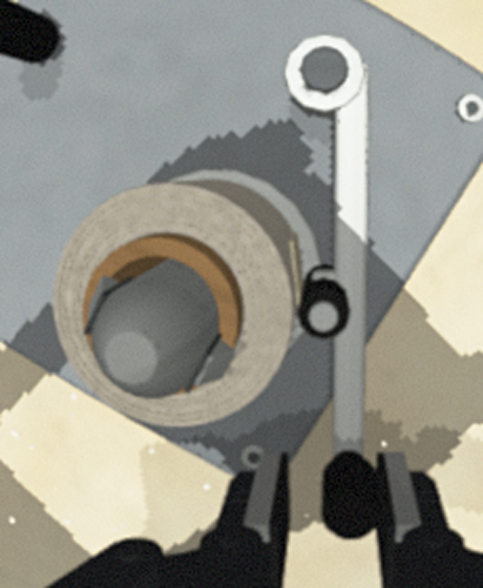

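The force rises to about 8 N against the motion and the arm stops at about -134°, so the roller is against the roll. I'll back off, open and lift clear.

{"op": "servo_tool", "data": {
  "increments": [
    {"slide": [0, 0.0025, 0], "spin": 0},
    {"slide": [0, 0.0025, 0], "spin": 0},
    {"slide": [0, 0, 0], "spin": 0},
    {"slide": [0, 0, 0], "spin": 0}
  ]
}}

```text
clock: 37.45
position: [0.5458, 0.0012, 0.0496]
ee_rot: [-0.001, 0.923, 0.385, -0.001]
contact_force: [-0.3, 0.3, 0.5]
width: 0.0223
```

{"op": "servo_tool", "data": {
  "increments": [
    {"slide": [0, 0, 0], "spin": 0},
    {"slide": [0, 0, 0], "spin": 0},
    {"slide": [0, 0, 0], "spin": 0},
    {"slide": [0, 0, -0.01], "spin": 0},
    {"slide": [0, 0, -0.02], "spin": 0},
    {"slide": [0, 0, -0.04], "spin": 0},
    {"slide": [0, 0, -0.04], "spin": 0},
    {"slide": [0, 0, 0], "spin": 0}
  ],
  "hand": 0.4
}}

```text
clock: 38.25
position: [0.5508, 0.0004, 0.1663]
ee_rot: [0.003, 0.923, 0.386, 0.006]
contact_force: [-0.2, -0.3, -0.5]
width: 0.0343
```

{"op": "servo_tool", "data": {
  "increments": [
    {"slide": [-0.04, 0, -0.02], "spin": 0},
    {"slide": [-0.04, 0, -0.02], "spin": 0},
    {"slide": [-0.02, 0, -0.01], "spin": 0},
    {"slide": [0, 0, 0], "spin": 0},
    {"slide": [0, 0, 0], "spin": 0}
  ]
}}

```text
clock: 38.75
position: [0.4765, -0.0702, 0.2099]
ee_rot: [-0.0, 0.923, 0.385, 0.001]
contact_force: [0.2, 0.1, 0.1]
width: 0.0341
```

Run:
```python
from h import *
look('L',('wrist','top','scene'))
w=np.load("L.npy");p,q=w[:3],w[3:]
u,v=wproj([.555,.045,.06],p,q).astype(int);print(u,v)
a=cv2.imread('pics/L_wrist.png');c=a[max(0,v-70):v+70,max(0,u-80):u+80];cv2.imwrite('pics/L_c.png',cv2.resize(c,None,fx=4,fy=4,interpolation=cv2.INTER_CUBIC))
t=cv2.imread('pics/L_top.png');s=cv2.imread('pics/L_scene.png')
cv2.imwrite('pics/L_ts.png',np.hstack([cv2.resize(t[110:260,140:340],(400,300)),cv2.resize(s[100:250,160:360],(400,300))]))
```

```text
38.75 [ 0.4765 -0.0702  0.2099] 45.28 F [0.17 0.11 0.12] M [ 0.028  0.03  -0.019] w 0.0341
231 41
```

View pics/L_c.png

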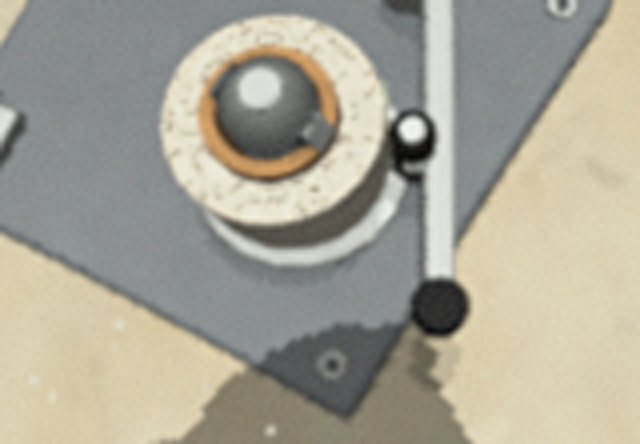

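View pics/L_ts.png

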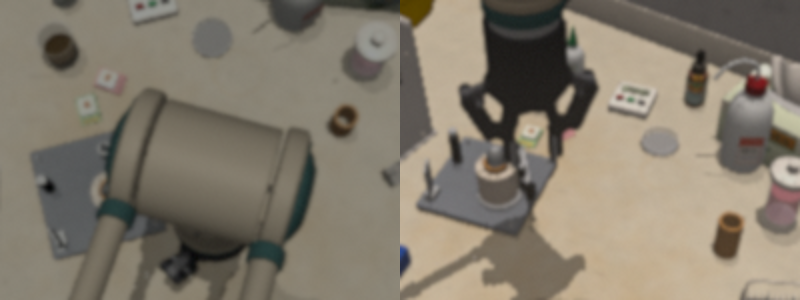

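Run:
```python
from h import *
w=np.load("L.npy");p,q=w[:3],w[3:]
x0,y0=231-80,0
c=lambda u,v:(x0+(u+.5)/4-.5,y0+(v+.5)/4-.5)
ro=wcast(c(412,130),.058,p,q);kn=wcast(c(440,307),.070,p,q)
ctr=wcast(c(272,120),.066,p,q)
L=wcast(c(161,120),.066,p,q);R_=wcast(c(388,120),.066,p,q);tip=wcast(c(261,88),.097,p,q);core=wcast(c(270,113),.074,p,q)
print(ro,kn,ctr,tip,core,np.linalg.norm((L-R_)[:2]))
print("roller-roll",np.linalg.norm((ro-ctr)[:2]), "edge",np.linalg.norm((ro-R_)[:2]))
pv=ctr[:2]+.062*np.array([np.cos(np.radians(12.7)),np.sin(np.radians(12.7))])
d=kn[:2]-pv;print(np.hypot(*d),np.degrees(np.arctan2(d[1],d[0])))
```

```text
[0.57713205 0.0365109  0.058     ] [ 0.54961413 -0.00081964  0.07      ] [0.55473072 0.06081531 0.066     ] [0.55573448 0.05957827 0.097     ] [0.55497834 0.06027858 0.074     ] 0.05447052340586066
roller-roll 0.0330533525602846 edge 0.005588734152414542
0.09984091500767339 -131.07470966482418
```

```bash
python3 -c "
from h import *
look('Z',())
print(manip.sign_off())"
```

```text
38.9 [ 0.4767 -0.0696  0.209 ] 45.39 F [0.31 0.27 0.4 ] M [ 0.037 -0.001 -0.028] w 0.0344
the job is handed in; nothing more can be done
None
```

The job is handed in at 38.9 s: the roll is on the spindle, both catches are out, and the brake roller is against the winding. The robot was well clear and touching nothing.

**Standing the roll:** The tool can't tilt, so I held the roll lightly by the edge of its core end and turned it upright with small vertical jerks. Two earlier tries failed, and it dropped a few centimetres back onto its side. I then walked it square on the bench and let go, and it stood by itself with the core end up.

**Fitting it:** I took it from above and slid it down the spindle. It stopped at z = 0.0353, exactly the expected home height, and did not move further under about 19 N. A wrist picture taken after release shows both catches out over the core's rim.

**Brake arm:** I swung it in by the knob until it stopped against about 8 N. The last picture puts the roller's axis 33.05 mm from the roll's axis, against 33.0 expected.

**Checks that disagreed:**
- The final arm angle measured about -131° from the knob, against -135° predicted. The pivot position was only an estimate, so I went by the force stop and the roller distance.
- While sliding down, the wrist force read up to 7.5 N in the unexpected direction. I could not explain it, and it went away before the roll was home.
- I only compared the jar and beaker by eye in the final top picture; they look unmoved.

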